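# Test-fit a taper arbor and break it loose with the drift

### The arm

A 7-joint arm with a two-finger parallel gripper is mounted at the origin on the work surface. World frame = base frame: x ahead of the robot, y to its left, z up, the work surface at z = 0. Lengths are in m, angles in rad, forces in N, time in s.
With the tool pointing down it reaches from about 0.425 to 0.875 m from the base axis. Payload 4.7 kg.
Tool frame: the origin (TCP) lies between the finger pads; the fingertips stand 22 mm ahead of it and the grasp point (between the pads) lies 3 mm ahead of it; y points along the fingers, z is the direction in which the jaws open and shut, and the axes are right-handed (so a half turn about y gives the same grasp; the last joint's range is limited). The gripper opens to 85 mm and grips with 20 to 120 N. Pads are 22 mm wide; open, the fingers measure 114 mm over their backs; the gripper's body (76 mm by 85 mm) begins 54 mm behind the grasp point. The pads swing forward as they close: fully open they stand 13 mm farther back than shut.
Start: joints at [-1.307, 0.321, -0.07, 1.45, 0.023, 1.371, -0.057], TCP at [0.161, 0.63, 0.253] pointing down, gripper open.
Joint ranges: [-2.86, 2.86], [-0.3, 2.09], [-1.38, 1.24], [0.06, 2.45], [-1.56, 4.7], [0.09, 2.05], [-2.69, 2.69]. Speed limits (rad/s): [2.57, 2.57, 3.14, 3.14, 3.14, 3.14, 3.14].

### API

Orientations are given as a rotation vector (axis times angle).
In Python, from cell import * gives the robot as it stands.
- The arm moves only by the tool jog_arm, never from a script. Its argument "rows" is a list that holds one entry, the list of rows, each a list of 6 numbers: the shift along the tool's x, y, z in mm, then the turn, a rotation vector about the tool's x, y, z in degrees. A call has exactly 8 rows; each row is the pose to reach, as a shift and turn from the pose commanded when the call began, along the tool's axes at that moment; what a row does not reach only later rows make up. A row lasts 1/8 s, in which the tool goes at most 62.5 mm and 10.7 degrees, less where a joint would pass 70% of its speed; a pose out of reach is approached as far as the arm can. A call with a gripper value outside its range is refused whole. "grip" is the closure in counts, from 0 (fully open) to 255 (shut), set as the call begins (left out, the last holds). The fingers move at their own pace and stop on an object; the grip force is fixed at half the most. Time passes only in rows, so rows that repeat a pose let the fingers close, or fill a call up. It gives the time, the measured TCP pose, the force and the opening at its end, in the units of the state.
- sense(): the state, without advancing time (a new reading comes with each control period).
- grab_frame(name): name is "scene" or "top"; returns the picture (480x640x3 uint8, red, green, blue); there is no depth.
- get_calibration(name): a dict with "K" (3x3 intrinsics, pixels), "k1" (the pictures are not rectified: a ray, as slopes to the right and down, at radius r is drawn at 1 + k1 r^2 times it, then the intrinsics apply), "rvec" (rotation vector, rad) and "tvec" (3), from world to camera coordinates, as OpenCV has them. Camera axes: x right, y down, z forward; pixel columns grow to the right and rows downward; lengths in m; the calibration is good to about 2 mm. A picture is of the moment at which its call begins. get_calibration takes no time and is no camera call.
- hand_in(): hands the job in, once; it reports no verdict.
The state is a dict: "t": time; "joints": joint angles; "joint_vel": joint speeds; "effort": joint torques, N m; "tcp_pos": TCP position; "tcp_rot": TCP orientation; "force": force on the tool from outside, world axes, zero at the start; "wrist_torque": the same for the moment, N m; "width": opening from 0.0 (shut) to 1.0 (fully open).
Only numpy, scipy, OpenCV 4.12 (cv2) and the standard library are available. Lean on these libraries where they do the work, as an engineer would, in place of code of your own. Each camera call takes 0.05 s, during which the arm holds its last target.

### The job

Take the taper arbor from its wooden stand and seat it in the taper socket with a twisting push, so that its tang drops into the tang seat and its shoulder sits fully home on the socket's face, and let go of it. Then drive the drift (the tapered one, not the plain bar) thin end first into the socket's slot until it breaks the arbor loose and the arbor stands up at least 7 mm on it, and leave both like that. Feel your way: press and twist no harder than needed (about 25 N), do not lift the arbor by hand once the drift is in, and do not disturb the other things on the bench.

Things in the scene. Friction and masses are not known exactly. Their poses are not given: they have to be found in the camera images.
- arbor: steel taper arbor, 121 mm long, 0.4 kg, hanging upright in a wooden stand. Origin at the lower end of its tang, z up along it. From below: flat tang 25 mm long, 6 mm thick (along x), 16 mm wide (along y), its lowest 5 mm only 4 x 12 mm; cone 48 mm long, 19 to 32 mm diameter; shoulder disc 52 mm diameter, 8 mm thick; square head 28 x 28 mm, 40 mm high, faces square to x and y
- arbor_head (a point): centre of the arbor's square head, where it is gripped: 101 mm above the tang's lower end, 20 mm below the top of the head, 20 mm above the shoulder disc's top
- arbor_shoulder (a point): centre of the underside of the arbor's shoulder disc, 73 mm above the tang's lower end; it rests on the socket's face when home
- stand: fixed wooden stand, 86 x 86 mm, 84 mm high, with a 35 mm hole in its top from which the arbor hangs; origin under its centre
- socket: fixed steel taper socket, block 76 x 76 mm, top 112 mm above the bench, on a base plate 110 x 110 x 25 mm; origin under its centre, z up on the bore's axis. Three sprung segments line the bore and grip the cone over its last 7 mm of travel: pushing home takes about 10 to 20 N straight, less while twisting; the arbor then sticks by itself, and takes some 6 to 14 N to break loose
- socket_face (a point): centre of the bore in the socket's top face, 112 mm above the bench, axes as the socket
- tang_seat (a point): centre of the top of the tang seat, a plate in the bore 50 mm below the face, with an oiled, bevelled opening 8.6 x 18.4 mm, 8 mm deep. The opening's long side lies within 45 degrees either way of the socket's y axis, at an unknown angle to be felt for. Out of line, the tang lands on it with the shoulder 18 to 23 mm above the face; within about 20 degrees its thin end enters; within about 9, either way round, it drops through
- slot_mid (a point): point on the bore's axis, in the slot, 5 mm above its floor; axes as the socket. The slot runs straight through the block along the socket's y: 24 mm wide, flat floor 25 mm above the bench, 29 mm high under the seat plate, 41 mm at its mouths. The +y side is kept clear to drive the drift from. With the arbor home, the tang's end is 14 mm above the slot's floor
- drift: loose steel drift (wedge), 185 mm long, 18 mm wide, 0.4 kg, lying on its flat underside. Origin under its middle; its thin end (nose) points along its +x. Working part 120 mm long, flat below, its top rising from 7 mm high at the nose to 28 mm, oiled; then a plain tail block 65 mm long and 36 mm high
- drift_grip (a point): in the drift's tail block, half-way up (18 mm), 75 mm behind the origin and 167 mm behind the nose: where to grip it, across its 18 mm width
- drift_nose (a point): tip of the drift's nose, in the middle of its end face, 3.5 mm above its underside
- keybar: plain steel bar of even height, 185 x 18 x 28 mm, lying beside the drift or in its place; not to be used
- washer: loose thick washer, 44 mm diameter, 8 mm thick, flat on the bench; leave alone
- spanner: loose spanner, 200 mm long; leave alone
- mallet: loose hammer; leave alone
- oilcan: loose white bottle, 56 mm diameter, 150 mm high; leave alone
- pinpot: loose aluminium pot, 70 mm diameter, 60 mm high; leave alone
- plug: loose brass plug, 36 mm diameter, 30 mm high; leave alone
Things that resemble listed ones, but are neither listed nor needed, are in the scene too. What is shaped like the drift but green or turquoise is not meant.

How it is judged:
By the outcome, as a careful person would: the job done as asked, in the order asked, and still so for the second after the job is handed in, with the robot touching nothing.
It also fails if it takes over 72 s, if anything falls off the work surface, if the arm or the gripper's body presses on something with over 40 N, if the wrist force passes 120 N, or if a joint passes its speed limit or range.

## Working session

There is one attempt and no reset: what is moved stays moved. The work goes in short steps, Python scripts to look and compute and a tool call to move; the robot and the scene stay as the last step left them, time stands still between calls to the robot, and variables do not carry over. Pictures are saved under pics/ and viewed, and the job is handed in when it is done.

Besides the shell and the picture viewer there is one more tool, called as name(argument=value, ...) on one line, values as JSON. jog_arm: Moves the arm, as the interface text tells. Its arguments: {"type":"object","properties":{"rows":{"type":"array"},"grip":{"type":"number"}},"required":["rows"]}

```bash
ls; mkdir -p pics
python3 - <<'E'
from cell import *
import cv2
print(sense())
for n in ("scene","top"):
    im=grab_frame(n); cv2.imwrite(f"pics/{n}0.png",im[:,:,::-1]); print(n,get_calibration(n))
E
```

```text
pics
{'t': 0.0, 'joints': array([-1.30689751,  0.32179491, -0.07009113,  1.45169594,  0.02263739,
        1.37077155, -0.05689783]), 'joint_vel': array([-0.00056082, -0.00035621, -0.00130381, -0.00094443, -0.00078577,
       -0.00257558,  0.00052434]), 'effort': array([ 3.70029272e-05, -4.93588436e+01, -3.82096572e-01, -3.14331007e+01,
        1.30204955e-02,  1.10777660e-02, -9.90579224e-06]), 'tcp_pos': array([0.16061681, 0.62933102, 0.25223124]), 'tcp_rot': array([-1.56377152,  0.19619342, -0.19603304]), 'force': array([ 0.4827068 , -0.72783644,  0.27864084]), 'wrist_torque': array([ 0.04978778, -0.02186547,  0.0283565 ]), 'width': 1.002387021774525}
scene {'K': array([[546.92919642,   0.        , 316.89315189],
       [  0.        , 546.92919642, 231.61791731],
       [  0.        ,   0.        ,   1.        ]]), 'k1': 0.04967716167330106, 'rvec': array([ 2.13473603,  0.96577191, -0.44766136]), 'tvec': array([-0.37476789, -0.18435794,  1.56128441])}
top {'K': array([[456.86927925,   0.        , 311.23663333],
       [  0.        , 456.86927925, 237.48159067],
       [  0.        ,   0.        ,   1.        ]]), 'k1': -0.0805806444085233, 'rvec': array([ 2.15409578, -2.13135901,  0.13026502]), 'tvec': array([0.04600074, 0.54822288, 1.12862007])}
```

View pics/scene0.png

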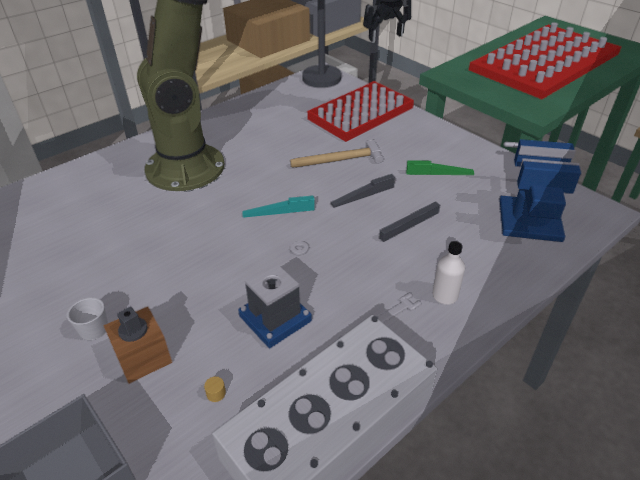

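View pics/top0.png

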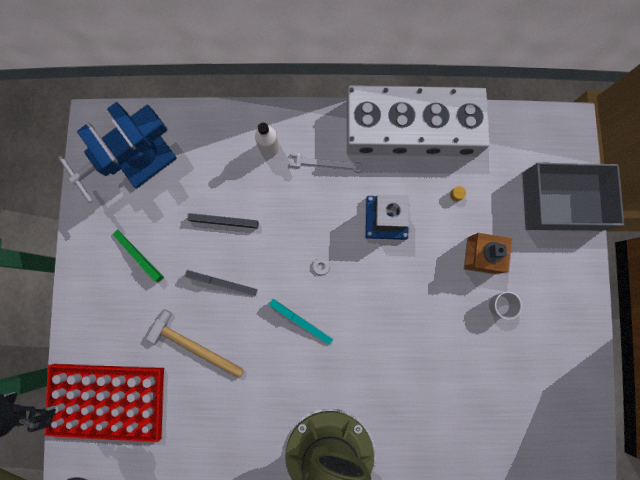

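```bash
cat > h.py <<'E'
import numpy as np, cv2
from scipy.spatial.transform import Rotation as R
from cell import *
def cal(n):
    c=get_calibration(n); return c["K"],c["k1"],R.from_rotvec(c["rvec"]).as_matrix(),np.array(c["tvec"])
def proj(n,P):
    K,k,Rm,t=cal(n); p=np.atleast_2d(P)@Rm.T+t; s=p[:,:2]/p[:,2:]
    s=s*(1+k*(s**2).sum(1,keepdims=True)); return s*[K[0,0],K[1,1]]+K[:2,2]
def ray(n,uv):
    K,k,Rm,t=cal(n); uv=np.atleast_2d(np.float64(uv))
    s=cv2.undistortPoints(uv[:,None],K,np.array([k,0,0,0,0.]))[:,0]
    d=np.c_[s,np.ones(len(s))]@Rm; return -Rm.T@t,d
def onz(n,uv,z):
    o,d=ray(n,uv); return o+d*((z-o[2])/d[:,2])[:,None]
def crop(im,x0,y0,x1,y1,s,f): cv2.imwrite(f,cv2.resize(im[y0:y1,x0:x1,::-1],None,fx=s,fy=s,interpolation=cv2.INTER_CUBIC))
E
python3 - <<'E'
from h import *
t=cv2.imread("pics/top0.png")[:,:,::-1]; s=cv2.imread("pics/scene0.png")[:,:,::-1]
a=cv2.resize(t[180:320,150:290],None,fx=4,fy=4,interpolation=2)[:, :, ::-1]
b=cv2.resize(s[140:280,320:460],None,fx=4,fy=4,interpolation=2)[:,:,::-1]
cv2.imwrite("pics/c1.png",cv2.resize(np.hstack([a,b]),(800,400)))
a=cv2.resize(t[180:280,350:520],None,fx=4.7,fy=4.7,interpolation=2)[:, :, ::-1]; cv2.imwrite("pics/c2.png",a[:,:800])
crop(s,90,260,320,390,3.4,"pics/c3.png")
E
```

```text
(no output)
```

View pics/c1.png

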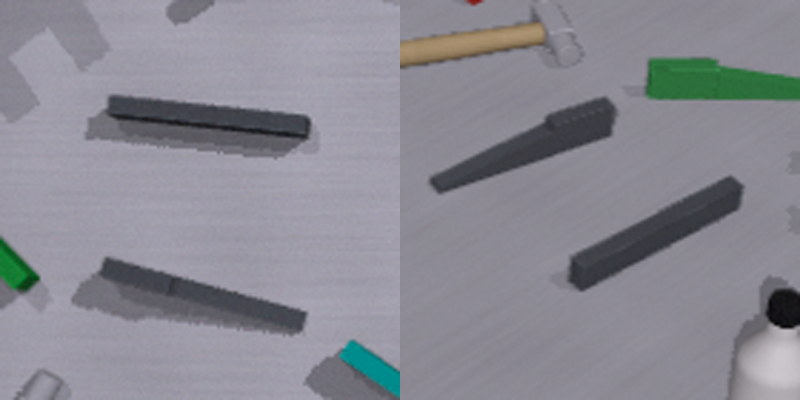

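View pics/c2.png

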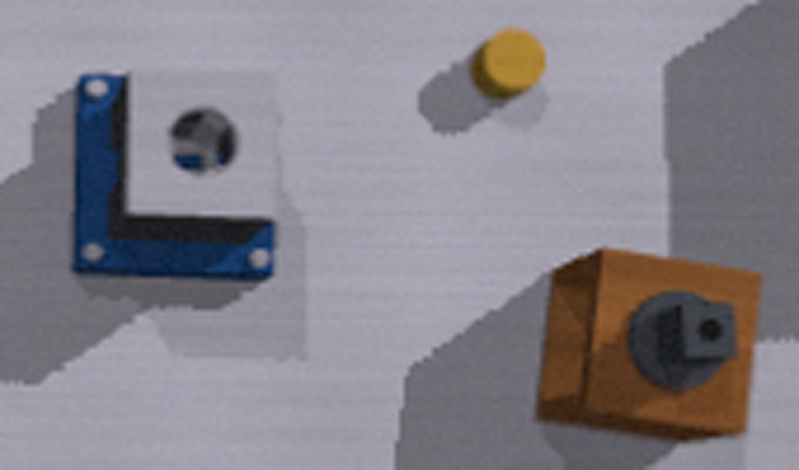

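View pics/c3.png

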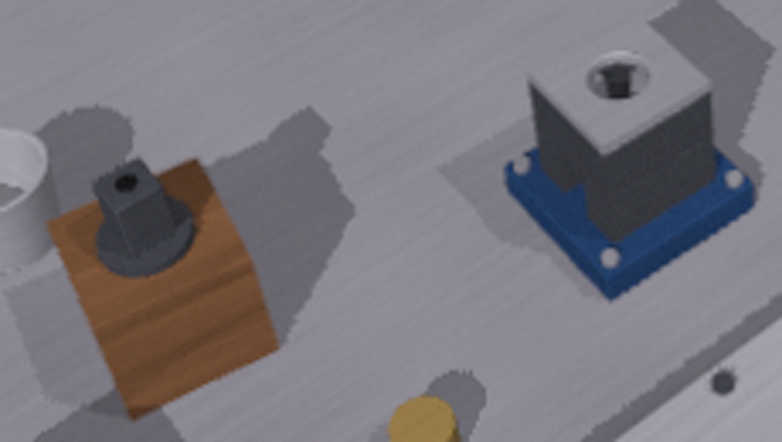

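Run:
```python
from h import *
np.set_printoptions(precision=4,suppress=True)
t=cv2.imread("pics/top0.png")[:,:,::-1]; s=cv2.imread("pics/scene0.png")[:,:,::-1]
def c(pts,x0,y0,k): return np.array(pts)/k+[x0,y0]-0.5+0.5/k
P=onz("top",c([(128,70),(127,213),(277,220),(280,70)],350,180,4.7),.112);print("sock top",P,P.mean(0))
P=onz("scene",c([(528,77),(603,153),(713,88),(637,27)],90,260,3.4),.112);print("sock scene",P,P.mean(0))
P=onz("top",c([(78,73),(73,272),(275,275)],350,180,4.7),.025);print("base top",P,(P[0]+P[2])/2)
print("head top",onz("top",c([(682,304),(682,358),(735,357),(735,304)],350,180,4.7),.132).round(4),onz("top",c([(709,330)],350,180,4.7),.132))
P=onz("scene",c([(94,185),(112,212),(162,190),(141,160)],90,260,3.4),.132);print("head scene",P,P.mean(0),onz("scene",c([(126,184)],90,260,3.4),.132))
print("bore", onz("top",c([(203,140)],350,180,4.7),.112),onz("scene",c([(618,77)],90,260,3.4),.112))
crop(t,370,188,415,232,13,"pics/d1.png"); crop(t,462,228,516,276,12,"pics/d2.png")
crop(s,110,300,160,350,12,"pics/d3.png"); crop(s,240,260,310,320,10,"pics/d4.png")
```

```text
sock top [[ 0.6441 -0.1071  0.112 ]
 [ 0.5694 -0.1059  0.112 ]
 [ 0.5665 -0.1826  0.112 ]
 [ 0.645  -0.1857  0.112 ]] [ 0.6062 -0.1454  0.112 ]
sock scene [[ 0.5723 -0.1857  0.112 ]
 [ 0.6467 -0.1879  0.112 ]
 [ 0.6498 -0.1116  0.112 ]
 [ 0.5823 -0.1141  0.112 ]] [ 0.6128 -0.1498  0.112 ]
base top [[ 0.6627 -0.0905  0.025 ]
 [ 0.5509 -0.0871  0.025 ]
 [ 0.5502 -0.1983  0.025 ]] [ 0.6065 -0.1444  0.025 ]
head top [[ 0.5227 -0.3827  0.132 ]
 [ 0.4954 -0.3815  0.132 ]
 [ 0.4961 -0.4087  0.132 ]
 [ 0.5229 -0.4099  0.132 ]] [[ 0.5096 -0.396   0.132 ]]
head scene [[ 0.4995 -0.4111  0.132 ]
 [ 0.5227 -0.4123  0.132 ]
 [ 0.5266 -0.3861  0.132 ]
 [ 0.5002 -0.3847  0.132 ]] [ 0.5123 -0.3986  0.132 ] [[ 0.5102 -0.3983  0.132 ]]
bore [[ 0.6077 -0.1453  0.112 ]] [[ 0.6068 -0.147   0.112 ]]
```

View pics/d1.png

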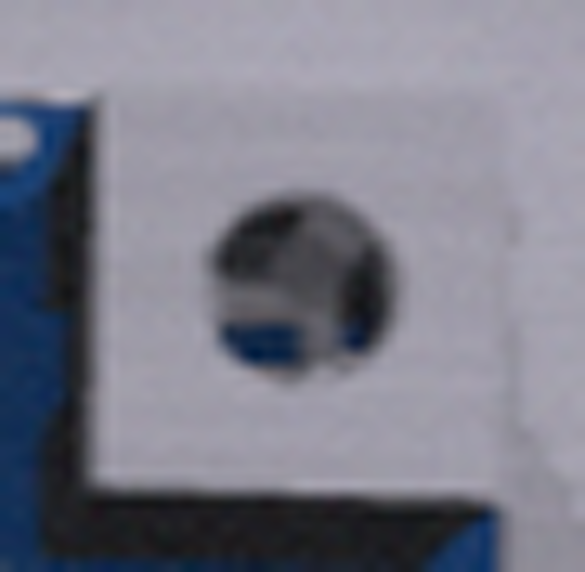

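View pics/d2.png

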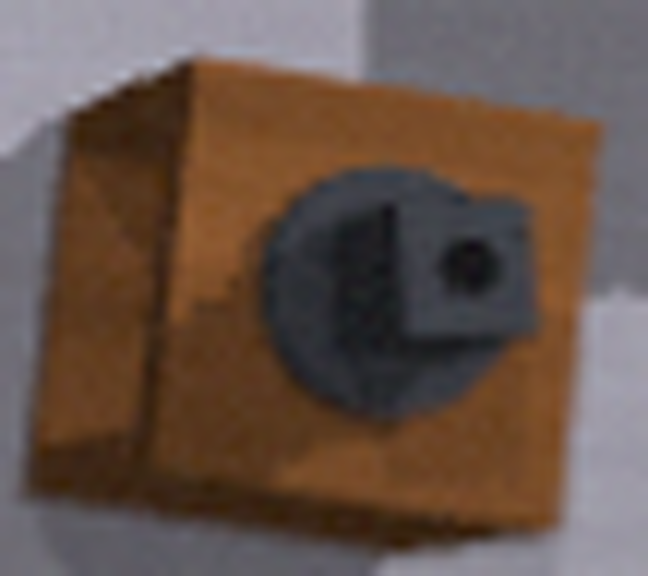

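View pics/d3.png

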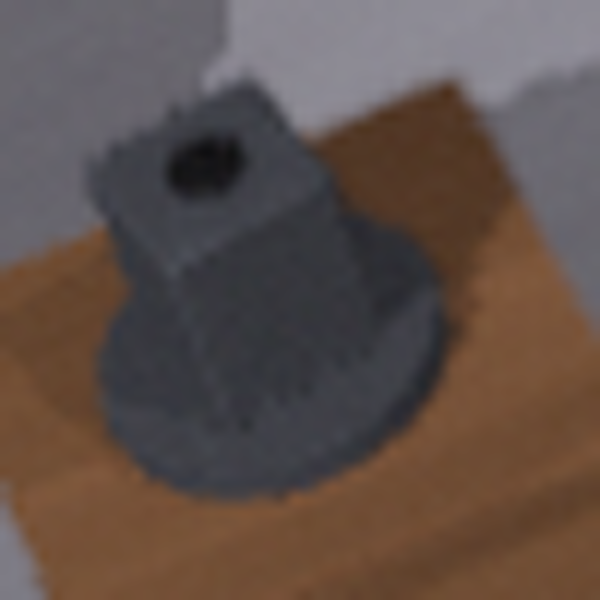

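View pics/d4.png

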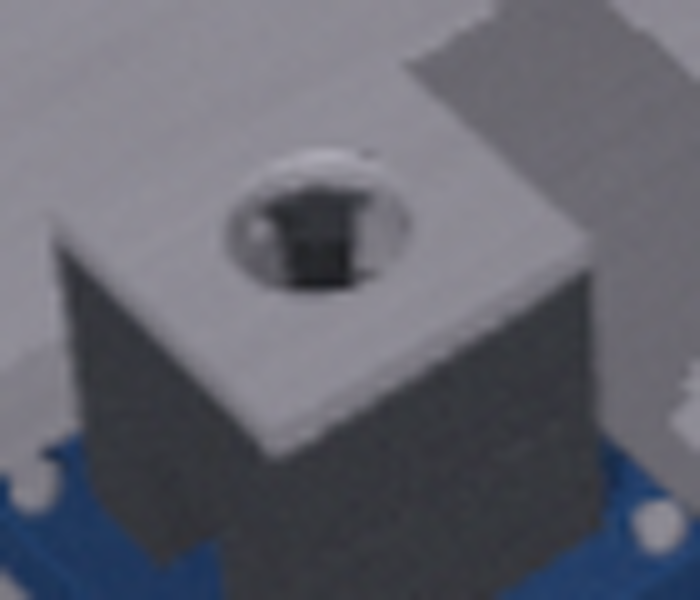

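```bash
cat >> h.py <<'E'
def c(pts,x0,y0,k): return np.array(pts)/k+[x0,y0]-0.5+0.5/k
def rect(n,pts,z):
    P=onz(n,pts,z)[:,:2]; print(n,P.round(4).tolist(),"c",P.mean(0).round(4),end=" ")
    for i in range(4):
        e=P[(i+1)%4]-P[i]; print("%.1fmm %.1fdeg;"%(1e3*np.linalg.norm(e),(np.degrees(np.arctan2(e[1],e[0]))+45)%90-45),end=" ")
    print()
E
python3 - <<'E'
from h import *
rect("top",c([(95,95),(88,488),(500,495),(508,92)],370,188,13),.112)
rect("scene",c([(55,215),(275,458),(590,245),(405,65)],240,260,10),.112)
print(onz("top",c([(305,285)],370,188,13),.112),onz("scene",c([(320,222)],240,260,10),.112))
print("head");rect("top",c([(400,210),(405,338),(535,330),(532,205)],462,228,12),.132)
rect("scene",c([(92,172),(175,268),(330,180),(252,82)],110,300,12),.132)
print(onz("top",c([(470,268)],462,228,12),.132),onz("scene",c([(206,165)],110,300,12),.132),onz("top",c([(387,290)],462,228,12),.090))
# blue base lines, drift
t=cv2.imread("pics/top0.png"); hsv=cv2.cvtColor(t,40)
m=cv2.inRange(hsv,(100,120,40),(125,255,255))[180:250,355:420]
ys,xs=np.nonzero(m); 
L=[(355+xs[ys==y].min()-.5,180+y) for y in range(20,52)]; B=[(355+x,180+ys[xs==x].max()+.5) for x in range(15,48)]
for l in(L,B):
    P=onz("top",l,.02)[:,:2]; v=cv2.fitLine(np.float32(P),cv2.DIST_HUBER,0,.001,.001).ravel(); print("blue line",v,np.degrees(np.arctan2(v[1],v[0])))
crop(t[:,:,::-1],180,262,265,300,9,"pics/e1.png"); s=cv2.imread("pics/scene0.png")
crop(s[:,:,::-1],325,170,402,212,10,"pics/e2.png")
E
```

```text
top [[0.6433, -0.1071], [0.569, -0.1052], [0.5685, -0.1814], [0.6447, -0.1843]] c [ 0.6063 -0.1445] 74.3mm -1.5deg; 76.2mm -0.4deg; 76.3mm -2.2deg; 77.2mm 1.0deg; 
scene [[0.5697, -0.1836], [0.6482, -0.1889], [0.6458, -0.1103], [0.583, -0.1069]] c [ 0.6117 -0.1474] 78.6mm -3.9deg; 78.6mm 1.7deg; 62.9mm -3.1deg; 77.9mm -9.8deg; 
[[ 0.60757593 -0.14580237  0.112     ]] [[ 0.60586837 -0.14591765  0.112     ]]
head
top [[0.5209, -0.383], [0.4956, -0.3829], [0.4974, -0.4091], [0.5221, -0.4096]] c [ 0.509  -0.3962] 25.3mm -0.1deg; 26.2mm 3.9deg; 24.7mm -1.2deg; 26.6mm 2.6deg; 
scene [[0.499, -0.4111], [0.5243, -0.4102], [0.5242, -0.3853], [0.4988, -0.3852]] c [ 0.5116 -0.3979] 25.3mm 2.0deg; 24.8mm 0.2deg; 25.4mm -0.4deg; 25.9mm 0.6deg; 
[[ 0.50951325 -0.396559    0.132     ]] [[ 0.50915753 -0.39778455  0.132     ]] [[ 0.50966837 -0.39602875  0.09      ]]
blue line [ 0.99998504 -0.00546933  0.5978768  -0.08877297] -0.31337133
blue line [ 0.0095275  -0.99995464  0.5494372  -0.14639689] -89.4541
```

View pics/e1.png

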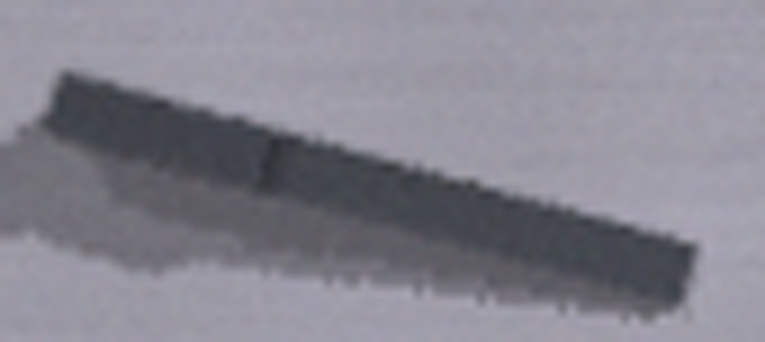

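View pics/e2.png

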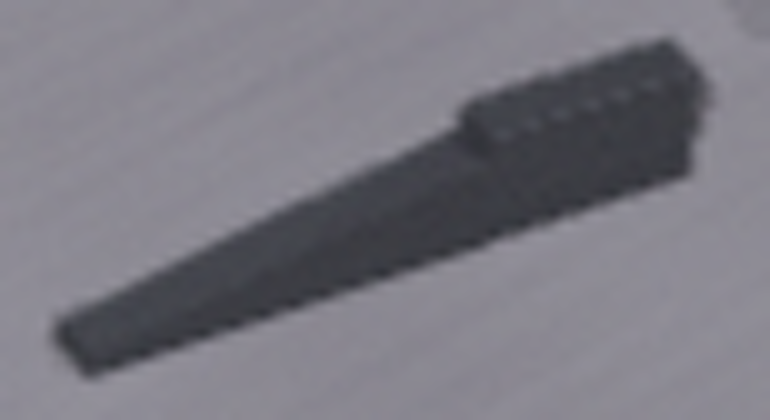

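Run:
```python
from h import *
np.set_printoptions(precision=4,suppress=True)
n=onz("top",c([(697,245),(685,308)],180,262,9),.007); tl=onz("top",c([(65,73),(47,128)],180,262,9),.036)
st=onz("top",c([(276,138),(262,190)],180,262,9),.036)
print(n,tl,st); a=n.mean(0)[:2];b=tl.mean(0)[:2];d=a-b;print("len",np.linalg.norm(d),np.degrees(np.arctan2(d[1],d[0])))
e=onz("top",c([(65,73),(276,138)],180,262,9),.036);f=onz("top",c([(47,128),(262,190)],180,262,9),.036)
for q in(e,f): v=q[1]-q[0]; print(np.degrees(np.arctan2(v[1],v[0])),np.linalg.norm(v))
# scene
q=onz("scene",c([(90,378),(690,175)],325,170,10),0.);v=q[0]-q[1];print("scene bottom edge",q,np.linalg.norm(v),np.degrees(np.arctan2(v[1],v[0])))
q=onz("scene",c([(485,140),(705,80),(670,38),(462,105)],325,170,10),.036);print("tail top",q,q.mean(0))
S=sense();Rm=R.from_rotvec(S["tcp_rot"]).as_matrix();print(Rm)
```

```text
[[0.4164 0.1914 0.007 ]
 [0.3983 0.1944 0.007 ]] [[0.4618 0.3696 0.036 ]
 [0.4461 0.3741 0.036 ]] [[0.4442 0.3081 0.036 ]
 [0.4294 0.3115 0.036 ]]
len 0.18490419283299867 -104.57615655911926
-105.96099403808226 0.0639695452180328
-104.88556870368656 0.06472322922032021
scene bottom edge [[0.4161 0.1921 0.    ]
 [0.4602 0.3709 0.    ]] 0.1841092135042668 -103.87657861758109
tail top [[0.4447 0.3053 0.036 ]
 [0.465  0.3672 0.036 ]
 [0.4458 0.3742 0.036 ]
 [0.4299 0.3117 0.036 ]] [0.4464 0.3396 0.036 ]
[[ 0.969  -0.0003  0.2472]
 [-0.2472 -0.0017  0.969 ]
 [ 0.0001 -1.     -0.0017]]
```

```bash
cat >> h.py <<'E'
def plan(pos,a,fr=None):
    """shift (mm, tool axes) and turn (deg) from the present pose to world pos, vertical tool with yaw a deg"""
    S=sense(); Rm=R.from_rotvec(S["tcp_rot"]); p=S["tcp_pos"] if fr is None else fr
    ar=np.radians(a); T=np.array([[np.cos(ar),0,-np.sin(ar)],[np.sin(ar),0,np.cos(ar)],[0,-1,0]])
    d=Rm.inv().apply(np.array(pos)-p)*1e3; r=np.degrees((Rm.inv()*R.from_matrix(T)).as_rotvec())
    return d.round(1),r.round(1)
def st():
    S=sense(); Rm=R.from_rotvec(S["tcp_rot"]).as_matrix()
    print("t %.2f"%S["t"],"tcp",S["tcp_pos"].round(4),"yaw %.1f"%np.degrees(np.arctan2(Rm[1,0],Rm[0,0])),"down",Rm[:,1].round(3),"F",S["force"].round(1),"M",S["wrist_torque"].round(2),"w %.3f"%S["width"],"q7 %.2f"%S["joints"][6])
E
python3 - <<'E'
from h import *
st()
print(plan((.50,.30,.25),-50)); print(plan((.58,-.1,.25),-89));print(plan((.5095,-.3965,.20),-89))
E
```

```text
t 0.10 tcp [0.1606 0.6294 0.2523] yaw -14.3 down [-0.    -0.002 -1.   ] F [-0.3  0.8  0.4] M [-0.03 -0.02 -0.02] w 1.002 q7 -0.06
(array([ 410.3,    2.8, -235.3]), array([ 0.1, 35.7,  0. ]))
(array([ 586.6,    3.4, -603.1]), array([ 0.1, 74.7,  0.1]))
(array([ 591.6,   53.9, -907.7]), array([ 0.1, 74.7,  0.1]))
```

jog_arm(rows=[[[51,0,-29,0,5,0],[102,0,-59,0,10,0],[154,0,-88,0,15,0],[205,0,-118,0,20,0],[256,0,-147,0,25,0],[308,0,-176,0,30,0],[359,0,-206,0,35,0],[410,0,-235,0,40,0]]], grip=0)

```text
t: 1.1
tcp_pos: [0.5008, 0.2992, 0.2531]
tcp_rot: [-1.441, 0.742, -0.741]
force: [0.3, 1.1, -0.0]
width: 0.998
```

Run:
```python
from h import *
st();print(plan((.57,-.1,.25),-89));print(plan((.5095,-.3965,.20),-89))
```

```text
t 1.10 tcp [0.5008 0.2992 0.2531] yaw -54.5 down [-0. -0. -1.] F [ 0.3  1.1 -0. ] M [ 0.01 -0.02 -0.03] w 0.998 q7 0.08
(array([ 365. ,    3.1, -175.7]), array([ 0. , 34.5, -0. ]))
(array([ 571.2,   53.1, -397.2]), array([ 0. , 34.5, -0. ]))
```

jog_arm(rows=[[[52,0,-25,0,5,0],[104,0,-50,0,10,0],[156,0,-75,0,15,0],[209,0,-100,0,20,0],[261,0,-125,0,25,0],[313,0,-150,0,30,0],[365,0,-176,0,34.5,0],[405,5,-220,0,34.5,0]]])

```text
t: 2.1
tcp_pos: [0.5581, -0.158, 0.248]
tcp_rot: [-1.219, 1.193, -1.194]
force: [0.1, 0.3, -0.7]
width: 0.997
```

Run:
```python
from h import *
st();print(plan((.5095,-.3965,.16),-89))
```

```text
t 2.10 tcp [ 0.5581 -0.158   0.248 ] yaw -88.8 down [ 0.    -0.001 -1.   ] F [ 0.1  0.3 -0.7] M [ 0.01 -0.04  0.03] w 0.997 q7 0.36
(array([237.3,  88.2, -53.7]), array([-0. ,  0.2,  0. ]))
```

jog_arm(rows=[[[48,10,-11,0,0,0],[96,20,-22,0,0,0],[144,30,-32,0,0,0],[192,40,-43,0,0,0],[237,50,-54,0,0,0],[237,80,-54,0,0,0],[237,110,-54,0,0,0],[237,129,-54,0,0,0]]])

```text
t: 3.1
tcp_pos: [0.5077, -0.3939, 0.1172]
tcp_rot: [-1.219, 1.196, -1.192]
force: [0.1, 1.0, -1.2]
width: 1.002
```

Run:
```python
from h import *
st();print(plan((.5095,-.3965,.119),-89))
for n in("top","scene"):
    im=grab_frame(n)
    crop(im,*((440,210,540,300,6) if n=="top" else (70,260,190,370,5)),f"pics/g_{n}.png")
```

```text
t 3.10 tcp [ 0.5077 -0.3939  0.1172] yaw -88.8 down [-0.002  0.001 -1.   ] F [ 0.1  1.  -1.2] M [-0.    0.    0.03] w 1.002 q7 0.89
(array([ 2.6, -1.8,  1.7]), array([ 0.1,  0.2, -0.1]))
```

View pics/g_scene.png

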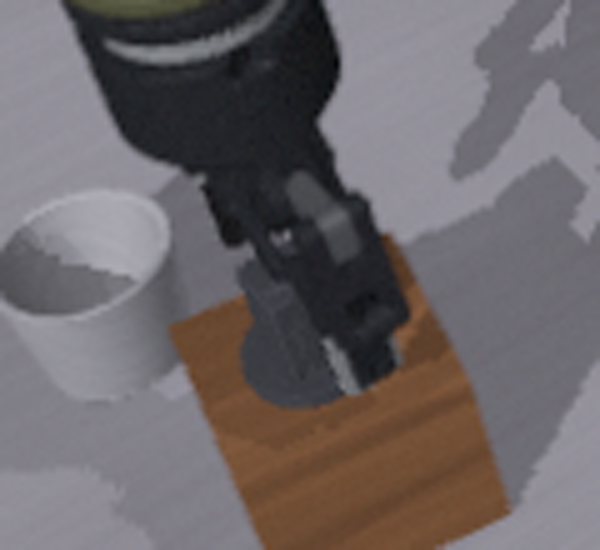

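jog_arm(rows=[[[1.3,-1.5,1,0,0,0],[2.6,-3,1.7,0,0,0],[2.6,-3,1.7,0,0,0],[2.6,-3,1.7,0,0,0],[2.6,-3,1.7,0,0,0],[2.6,-3,1.7,0,0,0],[2.6,-3,1.7,0,0,0],[2.6,-3,1.7,0,0,0]]], grip=255)

```text
t: 4.2
tcp_pos: [0.5106, -0.3977, 0.1236]
tcp_rot: [-1.219, 1.192, -1.195]
force: [-1.0, 0.1, 6.4]
width: 0.32
```

Run:
```python
from h import *
st()
```

```text
t 4.20 tcp [ 0.5106 -0.3977  0.1236] yaw -88.8 down [ 0.002 -0.001 -1.   ] F [-1.   0.1  6.4] M [ 0.02  0.23 -0.01] w 0.320 q7 0.89
```

jog_arm(rows=[[[0,-5,0,0,0,0],[0,-15,0,0,0,0],[0,-35,0,0,0,0],[0,-60,0,0,0,0],[0,-85,0,0,0,0],[0,-110,0,0,0,0],[0,-130,0,0,0,0],[0,-140,0,0,0,0]]])

```text
t: 5.2
tcp_pos: [0.5104, -0.3976, 0.2642]
tcp_rot: [-1.218, 1.192, -1.196]
force: [-0.5, -0.2, -4.0]
width: 0.319
```

Run:
```python
from h import *
st()
im=grab_frame("scene"); p=proj("scene",sense()["tcp_pos"])[0].astype(int); print(p)
crop(im,p[0]-40,p[1]-30,p[0]+70,p[1]+80,6,"pics/l_scene.png")
im=grab_frame("top"); p=proj("top",sense()["tcp_pos"])[0].astype(int); print(p)
crop(im,p[0]-60,p[1]-50,p[0]+40,p[1]+50,6,"pics/l_top.png")
```

```text
t 5.20 tcp [ 0.5104 -0.3976  0.2642] yaw -88.8 down [ 0.002 -0.001 -1.   ] F [-0.5 -0.2 -4. ] M [-0.01 -0.02 -0.04] w 0.319 q7 0.84
[107 261]
[525 242]
```

View pics/l_scene.png

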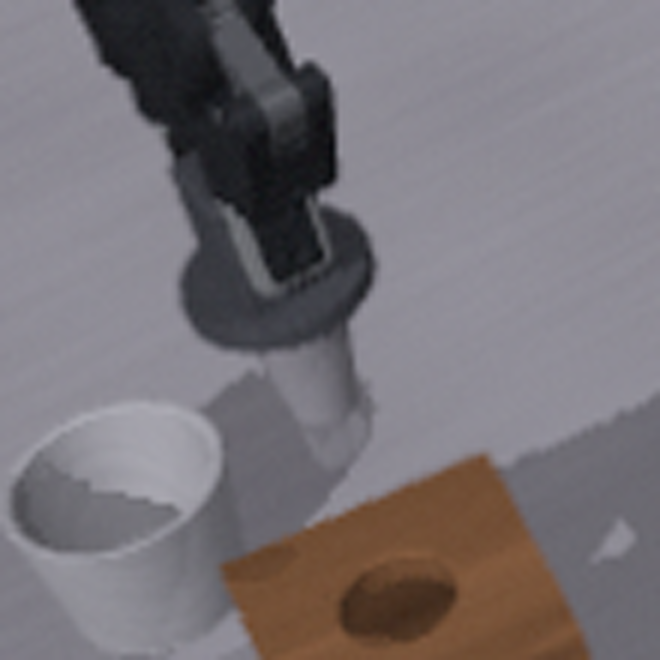

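View pics/l_top.png

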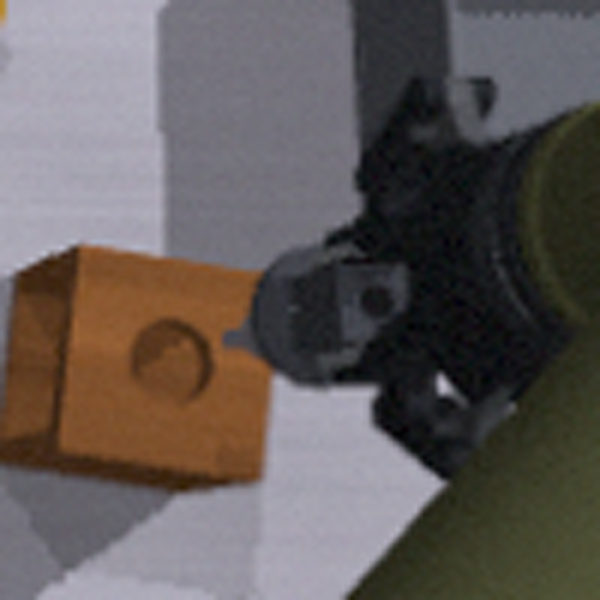

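Run:
```python
from h import *
st();print(onz("top",c([(225,338)],465,192,6),.1516))
print(onz("scene",c([(330,468)],67,231,6),.1516))
print(plan((.6067,-.1458,.2446),-89))
```

```text
t 5.30 tcp [ 0.5104 -0.3975  0.2636] yaw -88.8 down [ 0.002 -0.001 -1.   ] F [ 0.1 -0.2 -5.2] M [ 0.01 -0.   -0.04] w 0.317 q7 0.84
[[ 0.51185661 -0.39209768  0.1516    ]]
[[ 0.51145694 -0.40354563  0.1516    ]]
(array([-249.7,   18.9,  101.4]), array([-0.1,  0.2,  0.1]))
```

jog_arm(rows=[[[-35,0,14,0,0,0],[-80,0,32,0,0,0],[-130,0,53,0,0,0],[-180,0,73,0,0,0],[-220,5,89,0,0,0],[-245,15,99,0,0,0],[-250,18,101,0,0,0],[-250,19,101,0,0,0]]])

```text
t: 6.3
tcp_pos: [0.6053, -0.1462, 0.2427]
tcp_rot: [-1.22, 1.195, -1.194]
force: [-0.2, -0.5, -3.6]
width: 0.322
```

Run:
```python
from h import *
st();print(plan((.607,-.1462,.19),-89))
im=grab_frame("scene"); p=proj("scene",sense()["tcp_pos"]-[0,0,.11])[0].astype(int)
crop(im,p[0]-60,p[1]-60,p[0]+60,p[1]+40,6,"pics/m_scene.png")
im=grab_frame("top");p=proj("top",sense()["tcp_pos"]-[0,0,.11])[0].astype(int)
crop(im,p[0]-50,p[1]-50,p[0]+50,p[1]+40,6,"pics/m_top.png")
```

```text
t 6.30 tcp [ 0.6053 -0.1462  0.2427] yaw -88.9 down [-0.002 -0.001 -1.   ] F [-0.2 -0.5 -3.6] M [-0.05  0.01  0.04] w 0.322 q7 0.37
(array([ 0. , 52.7,  1.8]), array([0.1, 0.1, 0.1]))
```

View pics/m_scene.png

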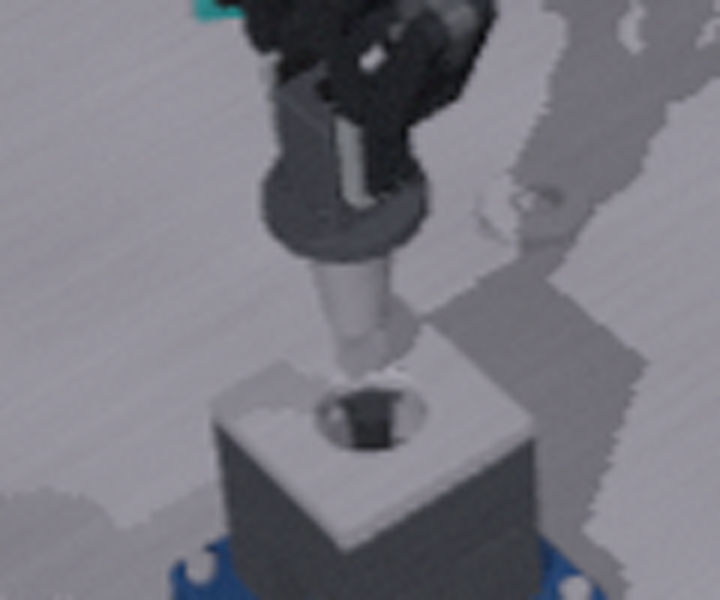

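View pics/m_top.png

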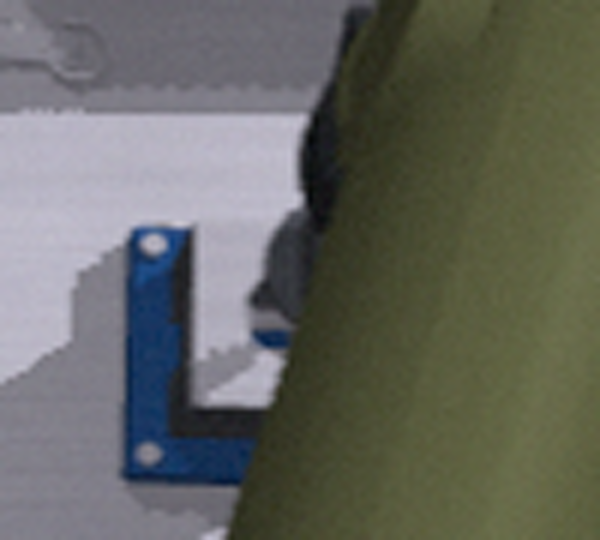

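jog_arm(rows=[[[0,5,2,0,0,0],[0,15,2,0,0,0],[0,26,2,0,0,0],[0,37,2,0,0,0],[0,47,2,0,0,0],[0,54,2,0,0,0],[0,58,2,0,0,0],[0,61,2,0,0,0]]])

```text
t: 7.4
tcp_pos: [0.6081, -0.1451, 0.1823]
tcp_rot: [-1.219, 1.194, -1.194]
force: [-0.1, 0.4, -3.8]
width: 0.315
```

Run:
```python
from h import *
st()
```

```text
t 7.40 tcp [ 0.6081 -0.1451  0.1823] yaw -88.8 down [ 0. -0. -1.] F [-0.1  0.4 -3.8] M [-0.    0.04 -0.  ] w 0.315 q7 0.39
```

jog_arm(rows=[[[0,1,0,0,0,0],[0,2,0,0,0,0],[0,3,0,0,0,0],[0,4,0,0,0,0],[0,5,0,0,0,0],[0,6,0,0,0,0],[0,7,0,0,0,0],[0,8,0,0,0,0]]])

```text
t: 8.4
tcp_pos: [0.608, -0.145, 0.1743]
tcp_rot: [-1.219, 1.194, -1.194]
force: [0.6, 0.7, -3.5]
width: 0.316
```

Run:
```python
from h import *
st()
```

```text
t 8.40 tcp [ 0.608  -0.145   0.1743] yaw -88.8 down [ 0.  0. -1.] F [ 0.6  0.7 -3.5] M [-0.02  0.04  0.04] w 0.316 q7 0.39
```

jog_arm(rows=[[[0,0.5,0,0,0,0],[0,1,0,0,0,0],[0,1.5,0,0,0,0],[0,2,0,0,0,0],[0,2.5,0,0,0,0],[0,3,0,0,0,0],[0,3,0,0,0,0],[0,3,0,0,0,0]]])

```text
t: 9.4
tcp_pos: [0.608, -0.145, 0.1713]
tcp_rot: [-1.219, 1.194, -1.194]
force: [0.0, 0.0, -3.7]
width: 0.319
```

Run:
```python
from h import *
st()
```

```text
t 9.40 tcp [ 0.608  -0.145   0.1713] yaw -88.8 down [ 0.  0. -1.] F [ 0.   0.  -3.7] M [-0.01  0.02 -0.01] w 0.319 q7 0.39
```

jog_arm(rows=[[[0,0.5,0,0,0,0],[0,1,0,0,0,0],[0,1.5,0,0,0,0],[0,2,0,0,0,0],[0,2.5,0,0,0,0],[0,3,0,0,0,0],[0,3,0,0,0,0],[0,3,0,0,0,0]]])

```text
t: 10.4
tcp_pos: [0.6079, -0.145, 0.1683]
tcp_rot: [-1.219, 1.194, -1.194]
force: [-0.5, -0.3, -2.7]
width: 0.315
```

Run:
```python
from h import *
st()
```

```text
t 10.40 tcp [ 0.6079 -0.145   0.1683] yaw -88.8 down [-0.  0. -1.] F [-0.5 -0.3 -2.7] M [-0.02  0.11  0.01] w 0.315 q7 0.40
```

jog_arm(rows=[[[0,0.5,0,0,0,0],[0,1,0,0,0,0],[0,1.5,0,0,0,0],[0,2,0,0,0,0],[0,2,0,0,0,0],[0,2,0,0,0,0],[0,2,0,0,0,0],[0,2,0,0,0,0]]])

```text
t: 11.4
tcp_pos: [0.6079, -0.145, 0.1663]
tcp_rot: [-1.219, 1.194, -1.194]
force: [-0.4, 0.1, -4.1]
width: 0.318
```

Run:
```python
from h import *
st()
```

```text
t 11.40 tcp [ 0.6079 -0.145   0.1663] yaw -88.8 down [-0.  0. -1.] F [-0.4  0.1 -4.1] M [-0.08  0.22  0.06] w 0.318 q7 0.40
```

jog_arm(rows=[[[0,0.5,0,0,0,0],[0,1,0,0,0,0],[0,1.5,0,0,0,0],[0,2,0,0,0,0],[0,2.5,0,0,0,0],[0,2.5,0,0,0,0],[0,2.5,0,0,0,0],[0,2.5,0,0,0,0]]])

```text
t: 12.4
tcp_pos: [0.6079, -0.1451, 0.1638]
tcp_rot: [-1.219, 1.194, -1.194]
force: [-1.8, 0.1, -4.1]
width: 0.317
```

Run:
```python
from h import *
st()
im=grab_frame("scene"); p=proj("scene",sense()["tcp_pos"]-[0,0,.06])[0].astype(int)
crop(im,p[0]-60,p[1]-60,p[0]+60,p[1]+40,6,"pics/n_scene.png")
```

```text
t 12.40 tcp [ 0.6079 -0.1451  0.1638] yaw -88.8 down [-0. -0. -1.] F [-1.8  0.1 -4.1] M [-0.07  0.28  0.01] w 0.317 q7 0.40
```

View pics/n_scene.png

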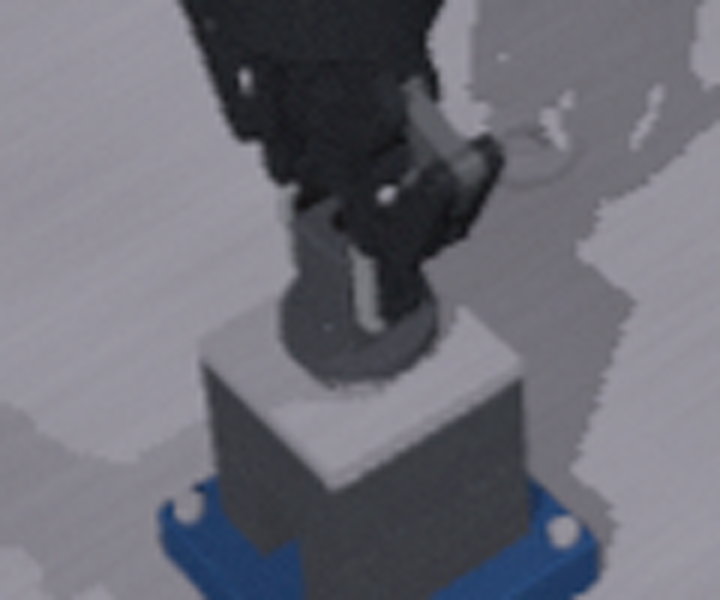

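jog_arm(rows=[[[0,0,-0.8,0,0,0],[0,0.7,-0.8,0,0,0],[0,1.4,-0.8,0,0,0],[0,2.1,-0.8,0,0,0],[0,2.8,-0.8,0,0,0],[0,3.5,-0.8,0,0,0],[0,4,-0.8,0,0,0],[0,4,-0.8,0,0,0]]])

```text
t: 13.45
tcp_pos: [0.6072, -0.1454, 0.1599]
tcp_rot: [-1.219, 1.194, -1.194]
force: [0.9, -1.7, -3.2]
width: 0.323
```

Run:
```python
from h import *
st()
```

```text
t 13.45 tcp [ 0.6072 -0.1454  0.1599] yaw -88.8 down [ 0. -0. -1.] F [ 0.9 -1.7 -3.2] M [-0.46 -0.02 -0.02] w 0.323 q7 0.40
```

jog_arm(rows=[[[0.6,0,0,0,2,0],[0.6,0.6,0,0,-2,0],[0.6,1.2,0,0,2,0],[0.6,1.8,0,0,-2,0],[0.6,2.4,0,0,2,0],[0.6,3,0,0,-2,0],[0.6,3.5,0,0,2,0],[0.6,4,0,0,0,0]]])

```text
t: 14.45
tcp_pos: [0.6071, -0.1457, 0.1563]
tcp_rot: [-1.22, 1.193, -1.193]
force: [-2.1, -0.4, 1.0]
width: 0.318
```

Run:
```python
from h import *
st()
```

```text
t 14.45 tcp [ 0.6071 -0.1457  0.1563] yaw -88.7 down [-0.  0. -1.] F [-2.1 -0.4  1. ] M [-0.25  0.52  0.01] w 0.318 q7 0.40
```

jog_arm(rows=[[[0,0,-0.4,0,3,0],[0,0.5,-0.4,0,-3,0],[0,1,-0.4,0,3,0],[0,1.4,-0.4,0,-3,0],[0,1.8,-0.4,0,3,0],[0,2.2,-0.4,0,-3,0],[0,2.6,-0.4,0,3,0],[0,3,-0.4,0,0,0]]])

```text
t: 15.45
tcp_pos: [0.607, -0.1458, 0.1536]
tcp_rot: [-1.219, 1.192, -1.192]
force: [-1.5, -1.7, 2.6]
width: 0.317
```

Run:
```python
from h import *
st()
```

```text
t 15.45 tcp [ 0.607  -0.1458  0.1536] yaw -88.7 down [ 0.001  0.    -1.   ] F [-1.5 -1.7  2.6] M [-0.27  0.51 -0.13] w 0.317 q7 0.41
```

jog_arm(rows=[[[0.3,0,-0.3,0,3,0],[0.3,0.4,-0.3,0,-3,0],[0.3,0.8,-0.3,0,3,0],[0.3,1.2,-0.3,0,-3,0],[0.3,1.5,-0.3,0,3,0],[0.3,1.8,-0.3,0,-3,0],[0.3,2,-0.3,0,3,0],[0.3,2,-0.3,0,0,0]]])

```text
t: 16.45
tcp_pos: [0.6069, -0.1458, 0.1517]
tcp_rot: [-1.219, 1.192, -1.192]
force: [-1.3, -0.4, 2.2]
width: 0.318
```

Run:
```python
from h import *
st()
im=grab_frame("scene"); p=proj("scene",sense()["tcp_pos"]-[0,0,.04])[0].astype(int)
crop(im,p[0]-40,p[1]-30,p[0]+40,p[1]+30,10,"pics/o_scene.png")
```

```text
t 16.45 tcp [ 0.6069 -0.1458  0.1517] yaw -88.7 down [ 0.001  0.001 -1.   ] F [-1.3 -0.4  2.2] M [-0.14  0.35 -0.19] w 0.318 q7 0.41
```

View pics/o_scene.png

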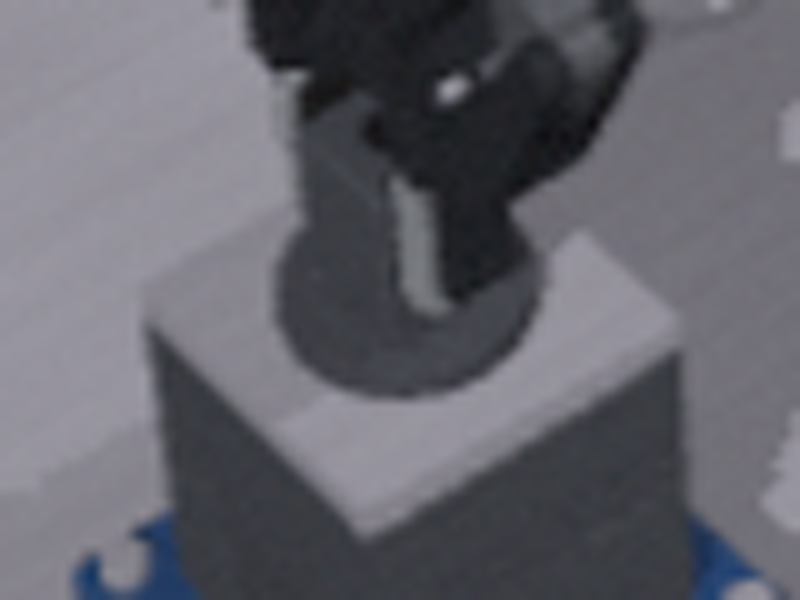

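jog_arm(rows=[[[0,0.2,-0.2,0,3,0],[0,0.4,-0.2,0,-3,0],[0,0.6,-0.2,0,3,0],[0,0.8,-0.2,0,-3,0],[0,1,-0.2,0,3,0],[0,1.2,-0.2,0,-3,0],[0,1.3,-0.2,0,2,0],[0,1.3,-0.2,0,0,0]]])

```text
t: 17.5
tcp_pos: [0.607, -0.1458, 0.1516]
tcp_rot: [-1.217, 1.192, -1.193]
force: [-3.6, -0.1, 8.6]
width: 0.314
```

Run:
```python
from h import *
st()
```

```text
t 17.50 tcp [ 0.607  -0.1458  0.1516] yaw -88.8 down [ 0.002  0.001 -1.   ] F [-3.6 -0.1  8.6] M [-0.03  0.92 -0.2 ] w 0.314 q7 0.41
```

jog_arm(rows=[[[0,0.2,-0.4,0,2,0],[0,0.4,-0.4,0,-2,0],[0,0.6,-0.4,0,2,0],[0,0.7,-0.4,0,-2,0],[0,0.8,-0.4,0,2,0],[0,0.8,-0.4,0,-2,0],[0,0.8,-0.4,0,0,0],[0,0.8,-0.4,0,0,0]]])

```text
t: 18.5
tcp_pos: [0.6071, -0.1458, 0.1516]
tcp_rot: [-1.217, 1.191, -1.194]
force: [-2.5, 1.1, 11.7]
width: 0.32
```

Run:
```python
from h import *
st()
```

```text
t 18.50 tcp [ 0.6071 -0.1458  0.1516] yaw -88.7 down [ 0.003  0.001 -1.   ] F [-2.5  1.1 11.7] M [0.   1.06 0.07] w 0.320 q7 0.41
```

jog_arm(rows=[[[0,-1.2,-0.4,0,0,0],[0,-1.5,-0.4,0,0,0],[0,-1.5,-0.4,0,0,0],[0,-1.5,-0.4,0,0,0],[0,-1.5,-0.4,0,0,0],[0,-1.5,-0.4,0,0,0],[0,-5,-0.4,0,0,0],[0,-20,-0.4,0,0,0]]], grip=0)

```text
t: 19.5
tcp_pos: [0.6049, -0.1458, 0.1686]
tcp_rot: [-1.22, 1.195, -1.193]
force: [0.5, 0.3, -0.2]
width: 0.996
```

Run:
```python
from h import *
st()
print(plan((.52,.12,.25),-95)); print(plan((.449,.3546,.1),-104.5))
```

```text
t 19.50 tcp [ 0.6049 -0.1458  0.1686] yaw -88.8 down [-0.002  0.    -1.   ] F [ 0.5  0.3 -0.2] M [ 0.01 -0.02 -0.01] w 0.996 q7 0.40
(array([-267.5,  -81.2,  -79.5]), array([ 0.1,  6.2, -0. ]))
(array([-503.5,   69. , -145.4]), array([ 0.1, 15.7,  0. ]))
```

jog_arm(rows=[[[0,-40,0,0,0,0],[-20,-80,-6,0,0,0],[-65,-85,-20,0,1,0],[-120,-85,-36,0,2,0],[-175,-85,-52,0,3,0],[-230,-85,-68,0,4,0],[-285,-85,-84,0,6,0],[-340,-85,-100,0,8,0]]])

```text
t: 20.5
tcp_pos: [0.4981, 0.1934, 0.2554]
tcp_rot: [-1.147, 1.297, -1.297]
force: [0.9, 0.1, -0.7]
width: 1.0
```

Run:
```python
from h import *
st()
print(plan((.449,.3546,.1),-104.5))
im=grab_frame("scene"); crop(im,230,250,320,345,6,"pics/p_scene.png")
im=grab_frame("top"); crop(im,360,180,420,245,9,"pics/p_top.png")
```

```text
t 20.50 tcp [0.4981 0.1934 0.2554] yaw -96.9 down [ 0.002  0.002 -1.   ] F [ 0.9  0.1 -0.7] M [ 0.06 -0.07 -0.02] w 1.000 q7 -0.51
(array([-153.8,  155.5,  -68.4]), array([-0.1,  7.6, -0.1]))
```

View pics/p_scene.png

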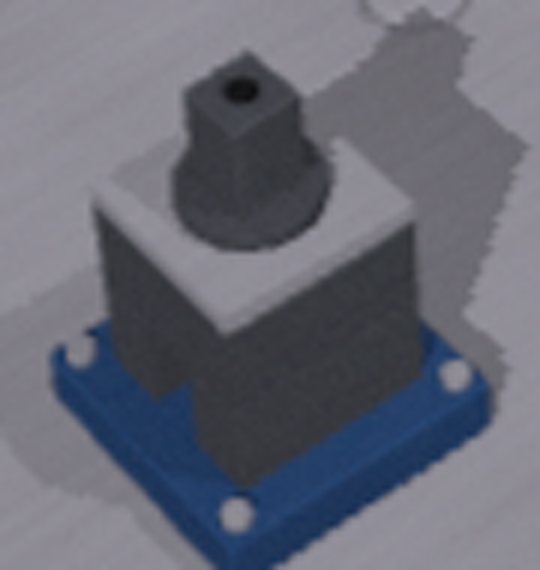

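View pics/p_top.png

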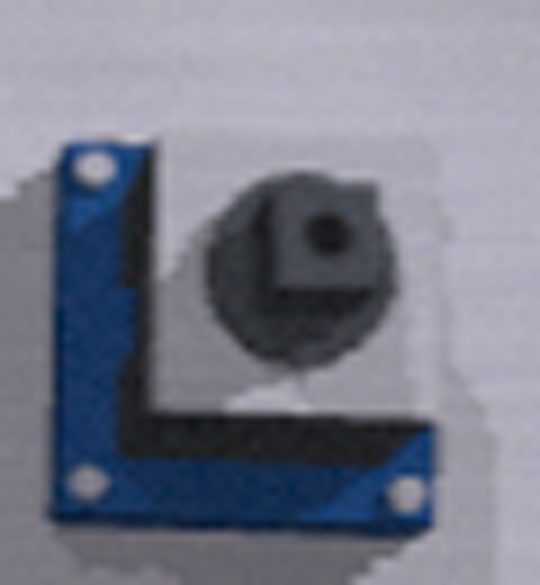

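Run:
```python
from h import *
st()
print(onz("top",c([(325,235)],360,180,9),.160),onz("scene",c([(241,90)],230,250,6),.160))
print(plan((.4500,.356,.08),-104.5),plan((.4500,.356,.026),-104.5))
for p in [(200,345),(160,328),(240,372),(222,221)]: print(p,onz("top",[p],.02))
```

```text
t 20.60 tcp [0.4957 0.1998 0.2547] yaw -96.2 down [-0.     0.004 -1.   ] F [-0.6 -0.9  0. ] M [-0.02  0.03  0.02] w 1.004 q7 -0.51
[[ 0.60681828 -0.14419879  0.16      ]] [[ 0.60600062 -0.14626578  0.16      ]]
(array([-149.7,  175.3,  -62.1]), array([ 0.1,  8.3, -0.2])) (array([-149.5,  229.3,  -62.1]), array([ 0.1,  8.3, -0.2]))
(200, 345) [[0.27134649 0.33194938 0.02      ]]
(160, 328) [[0.311846  0.4377883 0.02     ]]
(240, 372) [[0.20628771 0.22766455 0.02      ]]
(222, 221) [[0.59161307 0.28672611 0.02      ]]
```

jog_arm(rows=[[[-30,20,-12,0,2,0],[-65,50,-27,0,4,0],[-100,85,-41,0,6,0],[-130,120,-54,0,8,0],[-147,150,-61,0,8.3,0],[-150,170,-62,0,8.3,0],[-150,175,-62,0,8.3,0],[-150,175,-62,0,8.3,0]]])

```text
t: 21.6
tcp_pos: [0.4559, 0.347, 0.0796]
tcp_rot: [-1.071, 1.401, -1.402]
force: [0.0, 0.1, 1.0]
width: 0.999
```

Run:
```python
from h import *
st()
print(plan((.4500,.356,.026),-104.5))
im=grab_frame("scene"); p=proj("scene",[.45,.356,.03])[0].astype(int);crop(im,p[0]-60,p[1]-50,p[0]+50,p[1]+50,6,"pics/q_scene.png")
```

```text
t 21.60 tcp [0.4559 0.347  0.0796] yaw -105.2 down [ 0.001  0.    -1.   ] F [0.  0.1 1. ] M [-0.03 -0.    0.05] w 0.999 q7 -0.87
(array([-7.1, 53.6, -8.1]), array([-0.1, -0.7, -0. ]))
```

View pics/q_scene.png

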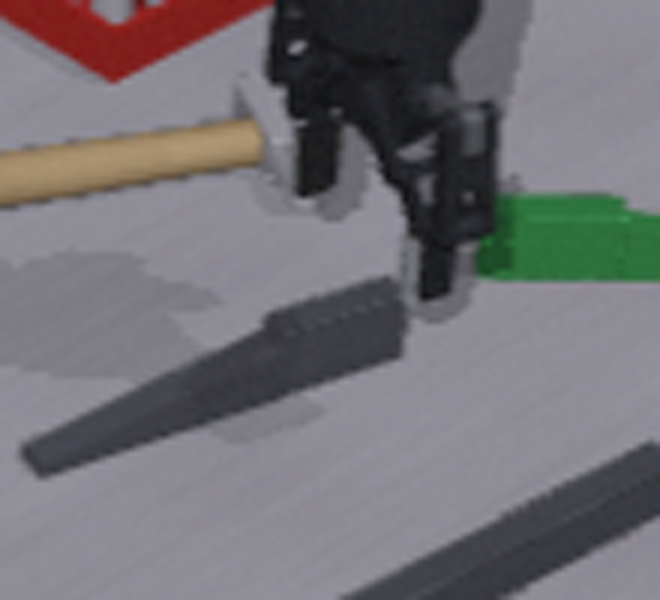

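jog_arm(rows=[[[-4,5,-4,0,-0.4,0],[-7,15,-8,0,-0.7,0],[-7,25,-8,0,-0.7,0],[-7,36,-8,0,-0.7,0],[-7,46,-8,0,-0.7,0],[-7,51,-8,0,-0.7,0],[-7,53,-8,0,-0.7,0],[-7,53,-8,0,-0.7,0]]])

```text
t: 22.65
tcp_pos: [0.4489, 0.357, 0.0258]
tcp_rot: [-1.079, 1.392, -1.392]
force: [-1.0, 0.3, 0.4]
width: 1.0
```

Run:
```python
from h import *
st()
print(plan((.4500,.356,.026),-104.5))
```

```text
t 22.65 tcp [0.4489 0.357  0.0258] yaw -104.4 down [ 0.  0. -1.] F [-1.   0.3  0.4] M [-0.05  0.03  0.01] w 1.000 q7 -0.85
(array([ 0.7, -0.2,  1.3]), array([-0. ,  0.1, -0. ]))
```

jog_arm(rows=[[[0.7,-0.5,1.2,0,0,0],[0.7,-0.5,1.2,0,0,0],[0.7,-0.5,1.2,0,0,0],[0.7,-0.5,1.2,0,0,0],[0.7,-0.5,1.2,0,0,0],[0.7,-0.5,1.2,0,0,0],[0.7,-0.5,1.2,0,0,0],[0.7,-0.5,1.2,0,0,0]]], grip=255)

```text
t: 23.65
tcp_pos: [0.4499, 0.3562, 0.0265]
tcp_rot: [-1.079, 1.392, -1.392]
force: [-0.7, -0.9, 2.9]
width: 0.2
```

jog_arm(rows=[[[0,-3,0,0,0,0],[0,-10,0,0,0,0],[0,-20,0,0,0,0],[0,-35,0,0,0,0],[0,-50,0,0,0,0],[0,-60,0,0,0,0],[0,-65,0,0,0,0],[0,-65,0,0,0,0]]])

```text
t: 24.65
tcp_pos: [0.4498, 0.3562, 0.0916]
tcp_rot: [-1.079, 1.392, -1.392]
force: [-0.3, 1.1, -4.8]
width: 0.201
```

Run:
```python
from h import *
st()
im=grab_frame("scene"); p=proj("scene",[.43,.28,.09])[0].astype(int);crop(im,p[0]-60,p[1]-50,p[0]+60,p[1]+50,6,"pics/r_scene.png")
im=grab_frame("top"); p=proj("top",[.43,.28,.09])[0].astype(int);crop(im,p[0]-60,p[1]-50,p[0]+60,p[1]+50,6,"pics/r_top.png"); print(p)
```

```text
t 24.65 tcp [0.4498 0.3562 0.0916] yaw -104.4 down [ 0.     0.001 -1.   ] F [-0.3  1.1 -4.8] M [ 0.16 -0.01  0.03] w 0.201 q7 -0.88
[216 281]
```

View pics/r_scene.png

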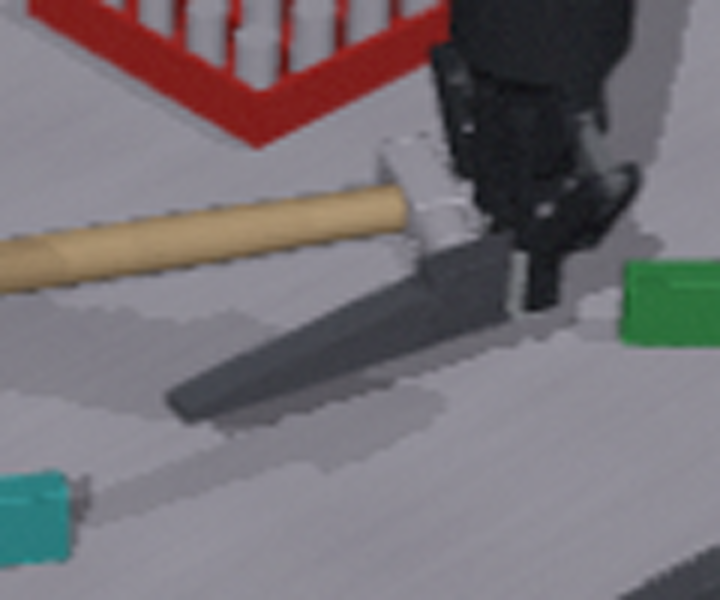

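View pics/r_top.png

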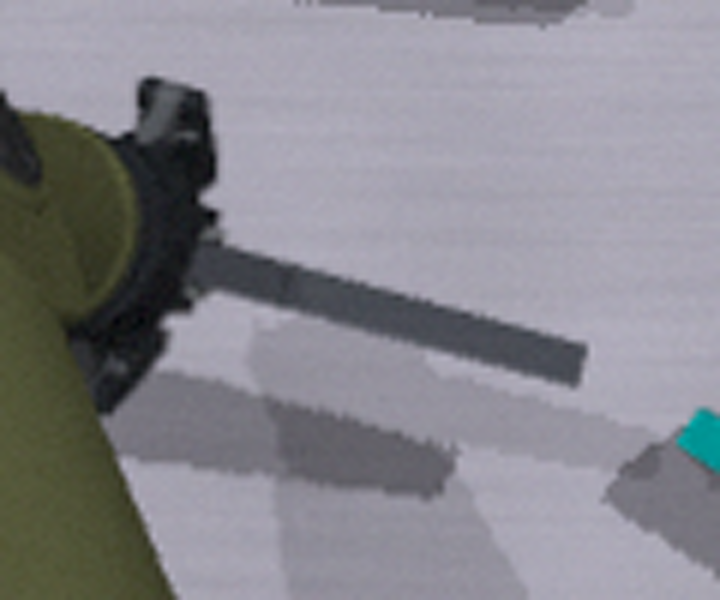

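Run:
```python
from h import *
p=proj("scene",[.43,.28,.09])[0].astype(int)
def tri(u1,u2):
    o1,d1=ray("top",u1);o2,d2=ray("scene",u2);d1=d1[0];d2=d2[0]
    s=np.linalg.lstsq(np.c_[d1,-d2],o2-o1,rcond=None)[0];a=o1+d1*s[0];b=o2+d2*s[1];return a.round(4),b.round(4)
# nose top edge ends: top right(588,346), (580,386); scene left (168,398), right (210,385)?
print(tri(c([(580,386)],156,231,6),c([(168,398)],p[0]-60,p[1]-50,6)))
print(onz("top",c([(588,346),(580,386)],156,231,6),.0725))
st();print(plan((.6071,.11,.10),-90.5))
for q in[(257,224),(320,267),(290,160)]:print(onz("top",[q],.01).round(3))
```

```text
(array([0.3998, 0.1945, 0.0682]), array([0.4005, 0.1954, 0.0684]))
[[0.41601954 0.19105545 0.0725    ]
 [0.39972889 0.19390024 0.0725    ]]
t 24.75 tcp [0.4495 0.3558 0.0908] yaw -104.4 down [-0.001 -0.001 -1.   ] F [ 0.3 -0.2 -2.9] M [ 0.18 -0.06  0.04] w 0.204 q7 -0.88
(array([198.8,  -9.2, 213.8]), array([  0. , -13.9,   0. ]))
[[0.586 0.196 0.01 ]]
[[0.475 0.029 0.01 ]]
[[0.761 0.112 0.01 ]]
```

jog_arm(rows=[[[20,-4,21,0,-1,0],[55,-9,59,0,-4,0],[95,-9,102,0,-6,0],[135,-9,145,0,-9,0],[170,-9,183,0,-12,0],[190,-9,205,0,-13.9,0],[199,-9,214,0,-13.9,0],[199,-9,214,0,-13.9,0]]])

```text
t: 25.75
tcp_pos: [0.6071, 0.1099, 0.0996]
tcp_rot: [-1.205, 1.218, -1.216]
force: [-0.0, -1.0, -4.3]
width: 0.201
```

Run:
```python
from h import *
st();print(plan((.6071,.10,.0565),-90.5))
```

```text
t 25.75 tcp [0.6071 0.1099 0.0996] yaw -90.6 down [-0.001 -0.    -1.   ] F [-0.  -1.  -4.3] M [ 0.18 -0.   -0.01] w 0.201 q7 -0.10
(array([ 9.9, 43.1,  0.2]), array([ 0.1, -0.1,  0. ]))
```

jog_arm(rows=[[[2,6,0,0,0,0],[4,16,0,0,0,0],[6,26,0,0,0,0],[8,35,0,0,0,0],[10,41,0,0,0,0],[10,43,0,0,0,0],[10,43,0,0,0,0],[10,43,0,0,0,0]]])

```text
t: 26.75
tcp_pos: [0.6078, 0.1002, 0.0576]
tcp_rot: [-1.204, 1.215, -1.216]
force: [-0.1, 0.7, -3.8]
width: 0.2
```

Run:
```python
from h import *
st()
im=grab_frame("scene"); crop(im,230,210,340,345,5,"pics/s_scene.png")
im=grab_frame("top"); crop(im,290,180,420,250,6,"pics/s_top.png")
```

```text
t 26.75 tcp [0.6078 0.1002 0.0576] yaw -90.5 down [ 0.001  0.    -1.   ] F [-0.1  0.7 -3.8] M [ 0.21 -0.   -0.07] w 0.200 q7 -0.06
```

View pics/s_scene.png

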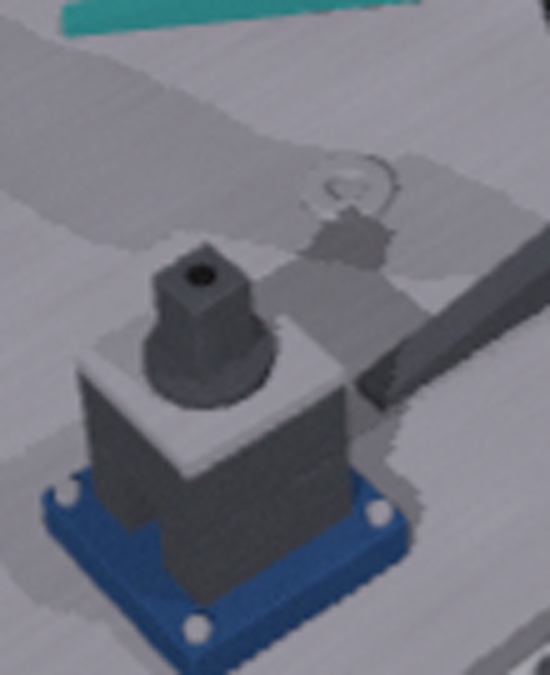

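View pics/s_top.png

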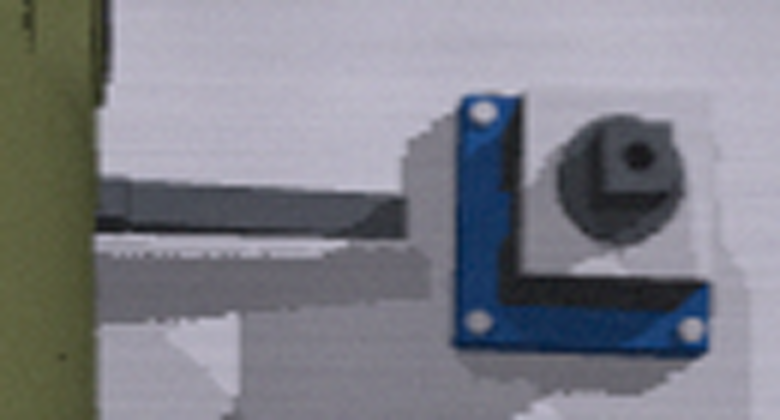

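Run:
```python
from h import *
P=onz("top",c([(407,193),(407,238)],290,180,6),.038);print(P.round(4))
for z in(.025,.028,.031,.034): print(z,onz("scene",c([(383,411)],230,210,5),z).round(4))
for z in(.032,.035,.038): print(z,onz("scene",c([(358,385)],230,210,5),z).round(4))
st();print(plan((.607,.09,.0575),-90.5))
```

```text
[[ 0.6157 -0.0662  0.038 ]
 [ 0.5961 -0.0662  0.038 ]]
0.025 [[ 0.6099 -0.0634  0.025 ]]
0.028 [[ 0.612  -0.0651  0.028 ]]
0.031 [[ 0.6142 -0.0668  0.031 ]]
0.034 [[ 0.6163 -0.0685  0.034 ]]
0.032 [[ 0.5964 -0.0658  0.032 ]]
0.035 [[ 0.5986 -0.0674  0.035 ]]
0.038 [[ 0.6008 -0.0691  0.038 ]]
t 26.85 tcp [0.6077 0.1001 0.0576] yaw -90.5 down [ 0.001  0.    -1.   ] F [ 0.7  0.3 -4.4] M [ 0.24 -0.04 -0.01] w 0.197 q7 -0.06
(array([10.2,  0.1, -0.6]), array([-0., -0., -0.]))
```

jog_arm(rows=[[[5,1,-0.5,0,0,0],[12,2,-0.7,0,0,0],[20,2.5,-0.7,0,0,0],[28,2.5,-0.7,0,0,0],[36,2.5,-0.7,0,0,0],[42,2.5,-0.7,0,0,0],[48,2.5,-0.7,0,0,0],[54,2.5,-0.7,0,0,0]]])

```text
t: 27.85
tcp_pos: [0.6063, 0.0458, 0.0548]
tcp_rot: [-1.205, 1.216, -1.216]
force: [-0.7, 0.3, -4.7]
width: 0.2
```

Run:
```python
from h import *
st()
```

```text
t 27.85 tcp [0.6063 0.0458 0.0548] yaw -90.5 down [ 0.  0. -1.] F [-0.7  0.3 -4.7] M [ 0.27 -0.02 -0.02] w 0.200 q7 0.03
```

jog_arm(rows=[[[3,0.3,0,0,0,0],[6,0.6,0,0,0,0],[9,0.9,0,0,0,0],[12,1.2,0,0,0,0],[15,1.5,0,0,0,0],[18,1.8,0,0,0,0],[21,2,0,0,0,0],[24,2,0,0,0,0]]])

```text
t: 28.85
tcp_pos: [0.606, 0.0218, 0.0527]
tcp_rot: [-1.205, 1.216, -1.216]
force: [0.4, -0.8, -3.8]
width: 0.2
```

Run:
```python
from h import *
st()
```

```text
t 28.85 tcp [0.606  0.0218 0.0527] yaw -90.5 down [ 0.  0. -1.] F [ 0.4 -0.8 -3.8] M [ 0.21 -0.01 -0.07] w 0.200 q7 0.08
```

jog_arm(rows=[[[3,0.2,0,0,0,0],[6,0.4,0,0,0,0],[9,0.6,0,0,0,0],[12,0.8,0,0,0,0],[15,1,0,0,0,0],[18,1.1,0,0,0,0],[20,1.2,0,0,0,0],[20,1.2,0,0,0,0]]])

```text
t: 29.85
tcp_pos: [0.606, 0.0017, 0.0516]
tcp_rot: [-1.205, 1.216, -1.216]
force: [-0.4, -0.1, -3.3]
width: 0.199
```

Run:
```python
from h import *
st()
```

```text
t 29.85 tcp [0.606  0.0017 0.0516] yaw -90.5 down [ 0. -0. -1.] F [-0.4 -0.1 -3.3] M [0.04 0.01 0.03] w 0.199 q7 0.11
```

jog_arm(rows=[[[3,0.1,0,0,0,0],[6,0.2,0,0,0,0],[9,0.3,0,0,0,0],[12,0.3,0,0,0,0],[14,0.3,0,0,0,0],[16,0.3,0,0,0,0],[18,0.3,0,0,0,0],[20,0.3,0,0,0,0]]])

```text
t: 30.85
tcp_pos: [0.606, -0.0159, 0.0515]
tcp_rot: [-1.203, 1.216, -1.213]
force: [-0.3, 6.8, 1.0]
width: 0.203
```

Run:
```python
from h import *
st()
```

```text
t 30.85 tcp [ 0.606  -0.0159  0.0515] yaw -90.4 down [ 0.     0.003 -1.   ] F [-0.3  6.8  1. ] M [1.16 0.08 0.03] w 0.203 q7 0.15
```

jog_arm(rows=[[[1,0,0,0,0,0],[2,0,0,0,0,0],[3,0,0,0,0,0],[4,0,0,0,0,0],[5,0,0,0,0,0],[6,0,0,0,0,0],[7,0,0,0,0,0],[8,0,0,0,0,0]]])

```text
t: 31.85
tcp_pos: [0.606, -0.0199, 0.0515]
tcp_rot: [-1.202, 1.216, -1.208]
force: [-1.2, 12.4, 3.2]
width: 0.201
```

Run:
```python
from h import *
st()
```

```text
t 31.85 tcp [ 0.606  -0.0199  0.0515] yaw -90.3 down [ 0.     0.007 -1.   ] F [-1.2 12.4  3.2] M [ 2.1   0.14 -0.09] w 0.201 q7 0.16
```

jog_arm(rows=[[[1,0,0,0,0,0],[2,0,0,0,0,0],[3,0,0,0,0,0],[4,0,0,0,0,0],[5,0,0,0,0,0],[6,0,0,0,0,0],[7,0,0,0,0,0],[8,0,0,0,0,0]]])

```text
t: 32.85
tcp_pos: [0.606, -0.0242, 0.0516]
tcp_rot: [-1.2, 1.216, -1.203]
force: [-1.4, 18.5, 3.3]
width: 0.2
```

Run:
```python
from h import *
st()
im=grab_frame("scene"); crop(im,230,240,340,345,6,"pics/u_scene.png")
```

```text
t 32.85 tcp [ 0.606  -0.0242  0.0516] yaw -90.1 down [-0.     0.011 -1.   ] F [-1.4 18.5  3.3] M [ 3.1   0.21 -0.1 ] w 0.200 q7 0.18
```

View pics/u_scene.png

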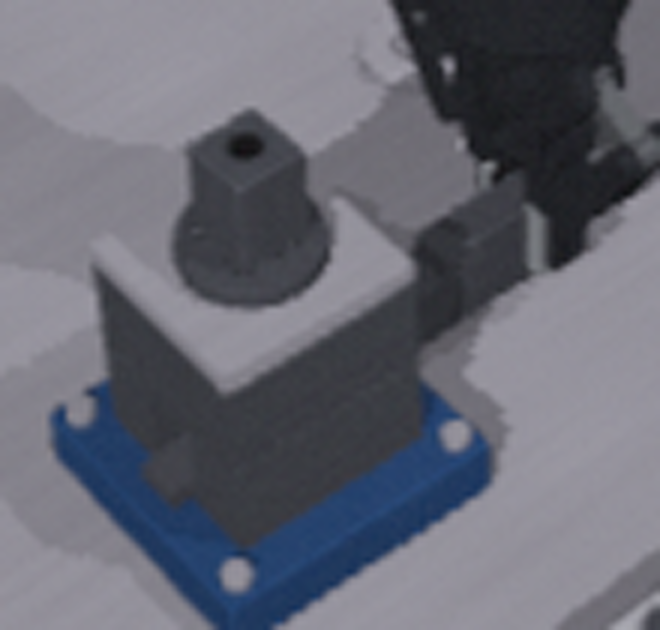

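Run:
```python
from h import *
for z in (.025,.027): print(onz("scene",c([(178,506),(145,470)],230,240,6),z).round(4))
for z in (.032,): print(onz("scene",c([(178,465),(147,468)],230,240,6),z).round(4))
print("tail end top, step top",onz("scene",c([(522,172),(425,232),(465,258)],230,240,6),.061).round(4))
for k,f in(("before",(241,90,"p")),):pass
print("head hole px before", (241/6+230,90/6+250)," now",(243/6+230,147/6+240))
print(proj("scene",[[.607,-.1458,.160],[.607,-.1458,.162],[.607,-.1458,.167]]))
```

```text
[[ 0.613  -0.1898  0.025 ]
 [ 0.5931 -0.189   0.025 ]]
[[ 0.6144 -0.1907  0.027 ]
 [ 0.5945 -0.1899  0.027 ]]
[[ 0.6038 -0.1824  0.032 ]
 [ 0.5979 -0.1909  0.032 ]]
tail end top, step top [[ 0.5986 -0.0237  0.061 ]
 [ 0.5982 -0.0682  0.061 ]
 [ 0.6169 -0.0657  0.061 ]]
head hole px before (270.1666666666667, 265.0)  now (270.5, 264.5)
[[270.26491688 264.74659258]
 [270.19237009 264.00322344]
 [270.01015153 262.13649084]]
```

jog_arm(rows=[[[1,0,0,0,0,-0.2],[2,0,0,0,0,-0.4],[3,0,0,0,0,-0.6],[4,0,0,0,0,-0.8],[5,0,0,0,0,-0.8],[6,0,0,0,0,-0.8],[7,0,0,0,0,-0.8],[7,0,0,0,0,-0.8]]])

```text
t: 33.9
tcp_pos: [0.6062, -0.0313, 0.0515]
tcp_rot: [-1.21, 1.21, -1.214]
force: [-0.3, 17.1, 2.1]
width: 0.202
```

Run:
```python
from h import *
st()
```

```text
t 33.90 tcp [ 0.6062 -0.0313  0.0515] yaw -90.2 down [ 0.    -0.003 -1.   ] F [-0.3 17.1  2.1] M [ 3.69 -0.05 -0.06] w 0.202 q7 0.17
```

Moving 7 mm with steady 17 N; the drift is climbing. Continue.

jog_arm(rows=[[[1,0,0,0,0,0.2],[2,0,0,0,0,0.2],[3,0,0,0,0,0.2],[4,0,0,0,0,0.2],[5,0,0,0,0,0.2],[6,0,0,0,0,0.2],[7,0,0,0,0,0.2],[8,0,0,0,0,0.2]]])

```text
t: 34.9
tcp_pos: [0.6061, -0.0416, 0.0515]
tcp_rot: [-1.208, 1.211, -1.214]
force: [0.1, 13.6, 1.4]
width: 0.2
```

Run:
```python
from h import *
st()
im=grab_frame("scene"); crop(im,230,240,340,345,6,"pics/v_scene.png")
```

```text
t 34.90 tcp [ 0.6061 -0.0416  0.0515] yaw -90.2 down [ 0.    -0.002 -1.   ] F [ 0.1 13.6  1.4] M [ 2.89 -0.04 -0.  ] w 0.200 q7 0.19
```

View pics/v_scene.png

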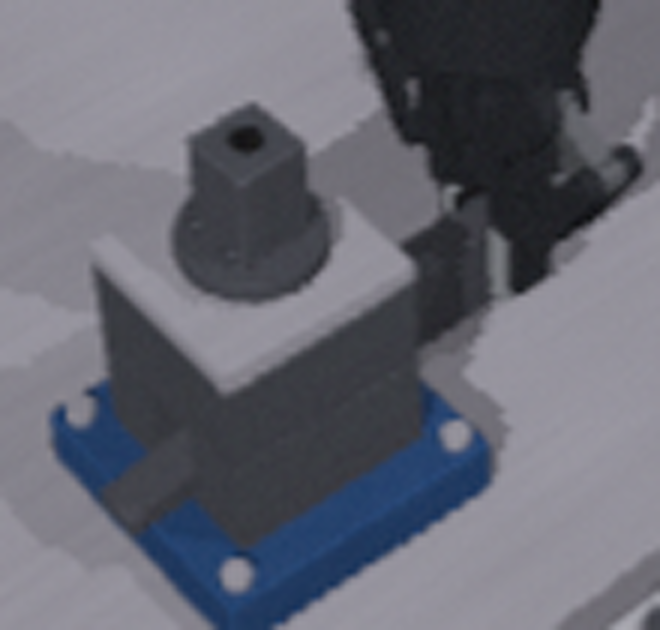

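jog_arm(rows=[[[1,0,0,0,0,0],[2,0,0,0,0,0],[3,0,0,0,0,0],[4,0,0,0,0,0],[5,0,0,0,0,0.2],[6,0,0,0,0,0.2],[7,0,0,0,0,0.2],[8,0,0,0,0,0.2]]])

```text
t: 35.95
tcp_pos: [0.6059, -0.0513, 0.0515]
tcp_rot: [-1.207, 1.213, -1.214]
force: [0.3, 11.8, 1.3]
width: 0.202
```

Run:
```python
from h import *
st()
```

```text
t 35.95 tcp [ 0.6059 -0.0513  0.0515] yaw -90.3 down [ 0.    -0.001 -1.   ] F [ 0.3 11.8  1.3] M [ 2.21 -0.09  0.01] w 0.202 q7 0.21
```

jog_arm(rows=[[[1,0,0,0,0,0],[2,0,0,0,0,0],[3,0,0,0,0,0.2],[4,0,0,0,0,0.2],[5,0,0,0,0,0.3],[6,0,0,0,0,0.3],[6,0,0,0,0,0.3],[6,0,0,0,0,0.3]]])

```text
t: 36.95
tcp_pos: [0.6058, -0.0591, 0.0516]
tcp_rot: [-1.204, 1.215, -1.212]
force: [-0.0, 8.6, 1.0]
width: 0.203
```

Run:
```python
from h import *
st()
im=grab_frame("scene"); crop(im,230,240,340,345,6,"pics/w_scene.png")
im=grab_frame("top"); crop(im,330,180,430,250,7,"pics/w_top.png")
```

```text
t 36.95 tcp [ 0.6058 -0.0591  0.0516] yaw -90.4 down [ 0.     0.002 -1.   ] F [-0.   8.6  1. ] M [ 1.5  -0.12 -0.01] w 0.203 q7 0.23
```

View pics/w_scene.png

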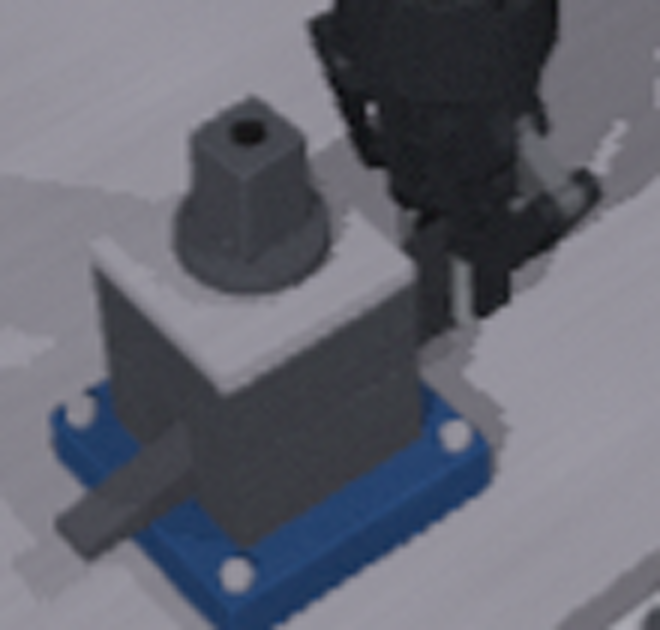

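View pics/w_top.png

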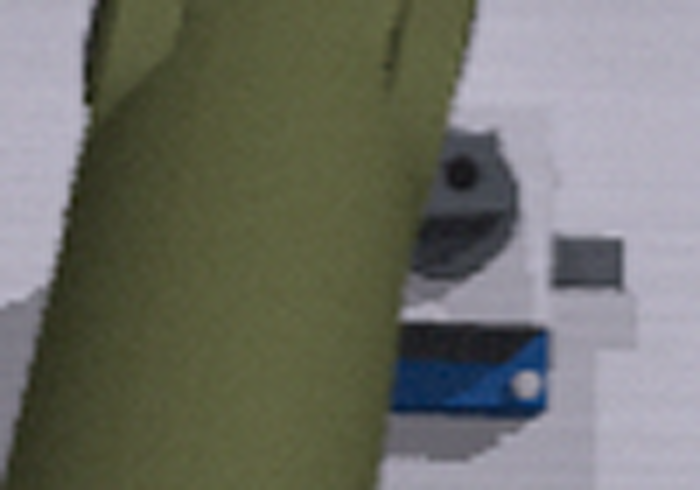

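jog_arm(rows=[[[0.5,0,0,0,0,0],[1,0,0,0,0,0],[1.5,0,0,0,0,0],[2,0,0,0,0,0],[2.5,0,0,0,0,0],[3,0,0,0,0,0],[3.5,0,0,0,0,0],[3.5,0,0,0,0,0]]])

```text
t: 38.05
tcp_pos: [0.6057, -0.0629, 0.0515]
tcp_rot: [-1.204, 1.215, -1.212]
force: [-0.4, 7.7, 0.5]
width: 0.204
```

Run:
```python
from h import *
st()
```

```text
t 38.05 tcp [ 0.6057 -0.0629  0.0515] yaw -90.4 down [ 0.     0.002 -1.   ] F [-0.4  7.7  0.5] M [ 1.45 -0.05 -0.01] w 0.204 q7 0.23
```

jog_arm(rows=[[[-0.5,0,0,0,0,0],[-1,0,0,0,0,0],[-1.5,0,0,0,0,0],[-2,0,0,0,0,0],[-2.5,0,0,0,0,0],[-3,0,0,0,0,0],[-3,0,0,0,0,0],[-3,0,0,0,0,0]]])

```text
t: 39.05
tcp_pos: [0.6056, -0.0628, 0.0515]
tcp_rot: [-1.206, 1.214, -1.216]
force: [1.4, 5.2, -1.3]
width: 0.202
```

Run:
```python
from h import *
st()
```

```text
t 39.05 tcp [ 0.6056 -0.0628  0.0515] yaw -90.5 down [ 0.001 -0.001 -1.   ] F [ 1.4  5.2 -1.3] M [ 1.14 -0.34  0.18] w 0.202 q7 0.23
```

jog_arm(rows=[[[-0.5,0,0,0,0,0],[-1,0,0,0,0,0],[-1.5,0,0,0,0,0],[-2,0,0,0,0,0],[-2.5,0,0,0,0,0],[-3,0,0,0,0,0],[-3,0,0,0,0,0],[-3,0,0,0,0,0]]])

```text
t: 40.05
tcp_pos: [0.6052, -0.0618, 0.0515]
tcp_rot: [-1.207, 1.215, -1.219]
force: [2.3, -3.8, -1.0]
width: 0.199
```

Run:
```python
from h import *
st()
```

```text
t 40.05 tcp [ 0.6052 -0.0618  0.0515] yaw -90.6 down [ 0.    -0.003 -1.   ] F [ 2.3 -3.8 -1. ] M [-0.61 -0.56  0.14] w 0.199 q7 0.22
```

jog_arm(rows=[[[1,0,0.4,0,0,0],[1.2,0,0.8,0,0,0],[1.2,0,0.8,0,0,0],[1.2,0,0.8,0,0,0],[1.2,0,0.8,0,0,0],[1.2,0,0.8,0,0,0],[1.2,0,0.8,0,0,0],[1.2,0,0.8,0,0,0]]], grip=0)

```text
t: 41.05
tcp_pos: [0.6061, -0.0616, 0.0514]
tcp_rot: [-1.206, 1.215, -1.217]
force: [-0.0, 0.1, -0.6]
width: 1.006
```

Run:
```python
from h import *
st()
```

```text
t 41.05 tcp [ 0.6061 -0.0616  0.0514] yaw -90.5 down [-0.    -0.002 -1.   ] F [-0.   0.1 -0.6] M [0.01 0.04 0.  ] w 1.006 q7 0.22
```

jog_arm(rows=[[[0,-3,0,0,0,0],[-2,-10,0,0,0,0],[-5,-25,0,0,0,0],[-10,-50,0,0,0,0],[-25,-80,0,0,0,0],[-65,-120,0,0,0,0],[-115,-150,0,0,0,0],[-165,-150,0,0,0,0]]])

```text
t: 42.05
tcp_pos: [0.6095, 0.1052, 0.2062]
tcp_rot: [-1.199, 1.211, -1.219]
force: [0.2, 0.7, 0.9]
width: 0.998
```

Run:
```python
from h import *
st()
im=grab_frame("scene"); crop(im,230,240,340,345,6,"pics/x_scene.png"); cv2.imwrite("pics/x_full.png",im[:,:,::-1])
im=grab_frame("top"); crop(im,330,180,430,250,7,"pics/x_top.png")
```

```text
t 42.05 tcp [0.6095 0.1052 0.2062] yaw -90.6 down [ 0.007  0.001 -1.   ] F [0.2 0.7 0.9] M [ 0.02 -0.07  0.02] w 0.998 q7 -0.13
```

View pics/x_scene.png

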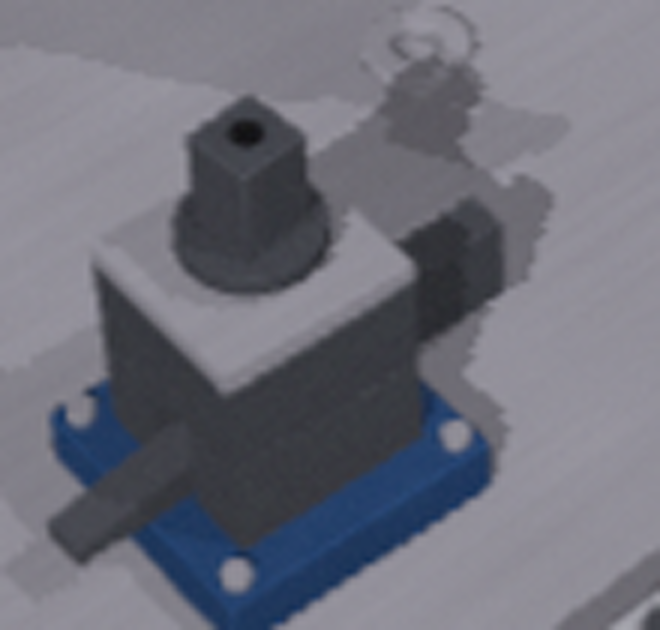

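View pics/x_top.png

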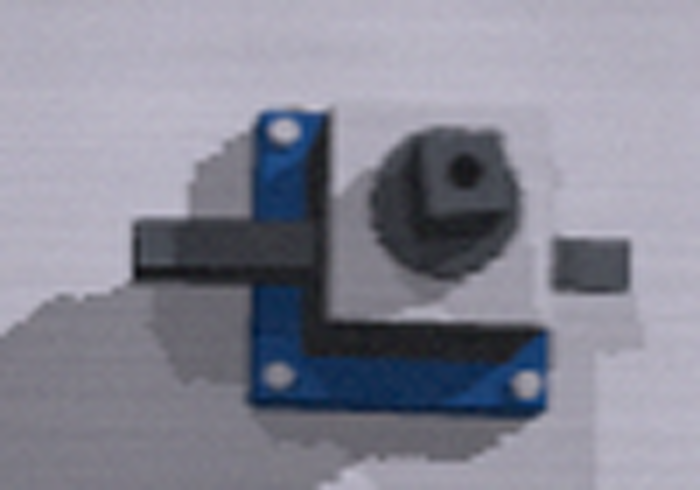

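View pics/x_full.png

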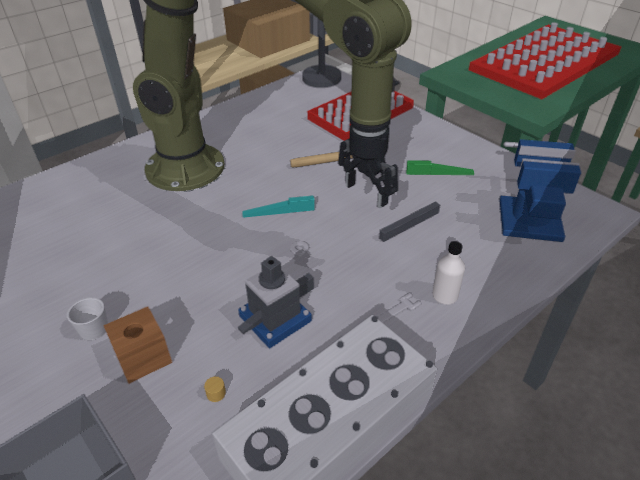

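Run:
```python
from h import *
def hole(f,x0,y0,x1,y1):
    g=255-cv2.cvtColor(cv2.imread(f),6)[y0:y1,x0:x1].astype(float); w=np.clip(g-255+45,0,None)
    Y,X=np.mgrid[y0:y1,x0:x1]; return (w*X).sum()/w.sum(),(w*Y).sum()/w.sum()
print("home",np.array(hole("pics/p_scene.png",215,70,265,110))/6+[230,250])
print("now",np.array(hole("pics/x_scene.png",220,112,270,150))/6+[230,240])
print("top home",np.array(hole("pics/p_top.png",295,205,350,260))/9+[360,180],"now",np.array(hole("pics/x_top.png",445,150,485,190))/7+[330,180])
print(proj("scene",[[.607,-.1458,z] for z in(.160,.167,.169)])-proj("scene",[.607,-.1458,.16]))
print(proj("top",[[.607,-.1458,z] for z in(.160,.167,.169)])-proj("top",[.607,-.1458,.16]))
print("nose",onz("top",c([(630,240),(630,291)],330,180,7),.032).round(4),onz("scene",c([(83,565)],230,240,6),.025).round(4),"tail",onz("top",c([(135,218),(135,270)],330,180,7),.061).round(4))
```

```text
home [270.26917999 265.07709892]
now [271.02477423 262.21614773]
top home [396.44405901 206.08899401] now [396.42526523 204.4752566 ]
[[ 0.          0.        ]
 [-0.25476535 -2.61010174]
 [-0.32799558 -3.36013891]]
[[-5.68434189e-14  0.00000000e+00]
 [ 5.14449604e-01 -6.28718346e-01]
 [ 6.62674778e-01 -8.09874089e-01]]
nose [[ 0.613  -0.2278  0.032 ]
 [ 0.5938 -0.2274  0.032 ]] [[ 0.6119 -0.2279  0.025 ]] tail [[ 0.6136 -0.0427  0.061 ]
 [ 0.5946 -0.0427  0.061 ]]
```

Run:
```python
from h import *
b=np.array([.607,-.1458,.16]);J=np.vstack([np.array([(proj(n,b+1e-3*e)-proj(n,b))[0] for e in np.eye(3)]).T for n in("scene","top")])
d=np.array([.756,-2.861,-.019,-1.614]);s=np.linalg.lstsq(J,d,rcond=None);print(s[0],s[1]);
for z in (.0,): pass
import json
# disc underside gap: block face edge vs disc lower rim
```

```text
[1.91269869 1.24412423 8.32174761] [0.01441663]
```

jog_arm(rows=[[[0,0,0,0,0,0],[0,0,0,0,0,0],[0,0,0,0,0,0],[0,0,0,0,0,0],[0,0,0,0,0,0],[0,0,0,0,0,0],[0,0,0,0,0,0],[0,0,0,0,0,0]]])

```text
t: 43.15
tcp_pos: [0.6075, 0.1036, 0.2012]
tcp_rot: [-1.206, 1.215, -1.217]
force: [0.5, 0.6, 0.6]
width: 1.0
```

Run:
```python
from h import *
st()
im=grab_frame("scene"); crop(im,230,240,340,345,6,"pics/y_scene.png"); cv2.imwrite("pics/y_full.png",im[:,:,::-1])
a=cv2.imread("pics/y_full.png").astype(int);b=cv2.imread("pics/x_full.png").astype(int);d=np.abs(a-b).max(2);print("socket region diff",d[240:345,230:330].max())
t=grab_frame("top")[:,:,::-1].astype(int);t0=cv2.imread("pics/top0.png").astype(int);m=(np.abs(t-t0).max(2)>60).astype(np.uint8)
n,l,s,cc=cv2.connectedComponentsWithStats(m)
print([tuple(x) for x in s[1:] if x[4]>15])
```

```text
t 43.15 tcp [0.6075 0.1036 0.2012] yaw -90.5 down [-0.    -0.002 -1.   ] F [0.5 0.6 0.6] M [-0.03 -0.02  0.  ] w 1.000 q7 -0.12
socket region diff 17
[(np.int32(186), np.int32(120), np.int32(147), np.int32(360), np.int32(20116)), (np.int32(383), np.int32(199), np.int32(21), np.int32(21), np.int32(212)), (np.int32(349), np.int32(211), np.int32(17), np.int32(10), np.int32(86)), (np.int32(409), np.int32(214), np.int32(11), np.int32(8), np.int32(74)), (np.int32(483), np.int32(242), np.int32(24), np.int32(22), np.int32(323)), (np.int32(320), np.int32(249), np.int32(8), np.int32(9), np.int32(16)), (np.int32(428), np.int32(281), np.int32(12), np.int32(14), np.int32(67)), (np.int32(36), np.int32(406), np.int32(20), np.int32(23), np.int32(184)), (np.int32(13), np.int32(410), np.int32(13), np.int32(7), np.int32(41)), (np.int32(0), np.int32(415), np.int32(20), np.int32(21), np.int32(152)), (np.int32(298), np.int32(424), np.int32(8), np.int32(9), np.int32(36)), (np.int32(300), np.int32(436), np.int32(19), np.int32(38), np.int32(220))]
```

Nothing moved over that second. The differences in the top picture are only the arm, its shadow, the arbor, the drift and the stand.

```bash
python3 -c "
from cell import *
print(hand_in())"
```

```text
the job is handed in; nothing more can be done
None
```

I seated the arbor in the socket, let go of it, then drove the tapered drift in from the +y side. The arbor broke loose and stands about 8.3 mm up on it. I handed the job in at about 43 s.

- **Seating:** the tang went in without having to search for the angle. With small twists the arbor stopped at the predicted home height. It stayed there as the push rose to about 16 N, and the pictures after release showed the shoulder flat on the face.
- **Driving:** the reaction on the drift peaked at about 18.5 N in the readings taken after each move, then fell to about 8 N. I eased the push off and the drift held even against a 4 N pull, so I opened the gripper and backed away.
- **Lift check:** the two camera views together give 8.3 mm for the arbor's head. Working it out from where the drift's nose ended up gives about 8.4 mm. I never saw the shoulder gap directly.
- **Lean:** the loose arbor leans about a degree on the drift; its head is roughly 2 mm off line.
- **Last look:** nothing at the socket moved over the final second. Compared with the first top picture, the only changes are the arm and its shadow, the arbor, the drift and the stand the arbor left. The arm hides part of that view, including the keybar area. The keybar and the other bench items looked in place in the scene picture.

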